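# Put the rework kit from the mat into its matching holders

## Robot

A 7-joint arm with a two-finger parallel gripper is mounted at the origin on a cart in front of the work surface, level with it; the furniture and walls round the work are solid. World frame = base frame: x ahead of the robot, y to its left, z up, the work surface at z = 0. Lengths are in m, angles in rad, forces in N, time in s.
With the tool pointing down it reaches from about 0.35 to 0.9 m from the base axis. Payload 8.1 kg.
Tool frame: the origin (TCP) lies midway between the tips of the shut fingers; the grasp point (between the pads) lies 19 mm behind it; z points along the fingers, y is the line along which they close (so a half turn about z gives the same grasp; the last joint's range is limited). The gripper opens to 92 mm and grips with 3 to 60 N. Pads are 19 mm wide; open, the fingers measure 130 mm over their backs; the gripper's body (75 mm by 190 mm) begins 47 mm behind the grasp point.
Start: joints at [1.047, 0.434, 0.025, 1.573, -0.012, 1.134, -0.075], TCP at [0.255, -0.571, 0.227] pointing down, gripper open.
Joint ranges: [-2.62, 2.62], [-0.44, 2.09], [-1.27, 1.32], [0.08, 2.57], [-1.32, 4.46], [0.12, 2], [-2.74, 2.74]. Speed limits (rad/s): [2.22, 2.22, 3.01, 3.01, 3.14, 3.14, 3.14].

## Interface

Orientations are given as a unit quaternion [w, x, y, z].
In Python, from cell import arm, viewer, job gives the robot as it stands. The module is installed in compiled form; this text tells all that it offers.
- The arm moves only by the tool move_arm, never from a script. Its argument "targets" is a list of rows, each a list of 7 numbers: the turn, a rotation vector about the tool's x, y, z in units of 8 degrees (1.0 is 8 degrees), then the shift along the tool's x, y, z in units of 25 mm (1.0 is 25 mm), then the opening, from 0 (shut) to 1 (fully open). A call has 1 to 20 rows; each row shifts and turns the commanded pose from where the row before left it, along the tool's axes as they then stand; what a row does not reach is not made up. A row lasts 1/8 s, in which the tool goes at most 62.5 mm and 10.7 degrees, less where a joint would pass 70% of its speed; a pose out of reach is approached as far as the arm can. A call is refused whole if a number of a shift passes 1 or a number of a turn 1, either way. A call with a gripper value outside its range is refused whole. The fingers move at their own pace and stop on an object; the grip force is fixed at half the most. Time passes only in rows, so rows that do not move let the fingers close. It gives the time, the measured TCP pose, the force, the opening and the grip force at its end, in the units of the state.
- arm.read_state(): the state, without advancing time (a new reading comes with each control period).
- viewer.get_image(name): name is "scene" or "side" or "wrist"; returns the picture (420x560x3 uint8, blue, green, red); there is no depth.
- viewer.get_calibration(name): a dict with "fovy" (degrees; the focal length in pixels is half the picture's height over the tangent of half this angle, whatever the lens; pixels are square), "cx", "cy" (the principal point, pixels), "R" (3x3) and "t" (3): a world point X has camera coordinates R X + t. Camera axes: x right, y down, z forward; pixel columns grow to the right and rows downward; lengths in m; the calibration is good to about 2 mm. A picture is of the moment at which its call begins: read the wrist's pose just before it. get_calibration takes no time and is no camera call; for the wrist camera it gives the pose at the moment of the call.
- job.sign_off(): hands the job in; it is judged then, once.
The state is a dict: "t": time; "q": joint angles; "qvel": joint speeds; "effort": joint torques, N m; "ee_pos": TCP position; "tcp_rot": TCP orientation; "contact_force": force on the tool from outside, world axes, zero at the start; "torque": the same for the moment, N m; "grip_width": finger opening in m; "grip_force": force on a finger pad.
Only numpy, scipy, OpenCV 4.12 (cv2) and the standard library are available. Lean on these libraries where they do the work, as an engineer would, in place of code of your own. Each camera call takes 0.05 s, during which the arm holds its last target. There are 200 camera calls.

## Task

Clear the four rework items off the blue mat, each to the holder made for it: the solder spool standing flat inside the round lipped saucer, the flux pen lying centred in both notches of the two-cheeked pen rest, the small abrasive block flat on the rubber pad, lined up and centred on it, and the finned heat sink flat on the steel locating plate, slid up snug against all three dowel pins. Leave the USB stick and the hex key set where they lie, and let go of everything at the end.

Things in the scene. Friction and masses are not known exactly. Their poses are not given: they have to be found in the camera images.
- solder_spool: loose spool of solder wire standing on its flat end on the blue mat (3 mm thick): two black round flanges 58 mm in diameter and 2 mm thick, 36 mm tall overall, winding between them 48 mm in diameter, about 0.25 kg. Origin: centre of its underside; z up its axis.
- flux_pen: loose white flux pen with a red cap lying on the mat, 126 mm long, about 16 mm thick to look at (a finger grips it at about 12 mm, its lowest 10 mm are solid), about 20 g. Origin: middle of its length, on the underside; y along its length, x across it, z up.
- abrasive_block: loose small dark red abrasive block lying flat on the mat, 26 mm (x) by 48 mm (y) by 15 mm high, about 30 g. Origin: centre of its underside.
- heat_sink: loose bare aluminium finned heat sink lying base down on the mat, 44 mm (x) by 60 mm (y) by 20 mm high, about 90 g; its fins run along y, so its two long outer fin faces (44 mm apart along x) are flat to grip. Origin: centre of its underside.
- spool_saucer: fixed black round saucer on the bare bench, 84 mm in outer diameter, with a lip 4 mm thick that rises to 9 mm; flat inside floor 4 mm above the bench and 76 mm wide. Origin: centre of its underside, on the bench top.
- pen_rest: fixed grey pen rest: base 46 (x) by 106 (y) by 6 mm, two upright cheeks 8 mm thick at y = -42 and +42 mm (76 mm free between them for fingers), each with a square notch 28 mm wide about x = 0, open at the top; notch floors 20 mm, cheek tops 31 mm above the bench. The pen lies along y in both notches. Origin: centre of the underside, on the bench.
- block_pad: fixed flat dark ribbed rubber pad on the bare bench, 42 mm (x) by 64 mm (y), 4 mm thick, no lip. The block lies flat on it with its length along the pad's length. Origin: centre of its underside, on the bench top.
- locating_plate: fixed dark steel plate, top 8 mm above the bench, x -51 to +39, y -56 to +48 mm. Three steel dowel pins, 6 mm thick, stand 10 mm above its top: two at x +25.2, y -22 and +22; one at x 0, y +33.2. Snug, the heat sink's long side (along y) touches the two, its short side the third; its origin is then within 0.3 mm of the plate's x = y = 0. Origin: on the bench.
- usb_stick: bystander: loose blue USB stick lying on the bench among the holders, 18 mm (x) by 54 mm (y) by 9 mm. Origin: centre of its underside. Leave it.
- hex_keys: bystander: loose red folding hex key set lying on the bench between the mat and the holders, 34 mm (x) by 92 mm (y) by 21 mm. Origin: near the centre of its underside. Leave it.

How it is judged:
At the end, for the whole second after the job is handed in: Spool flat in the saucer, 11.5 mm; pen in both notches, 15 mm lengthwise, 12 mm sideways, 0.22 rad; block flat on the pad, 10 mm each way, 0.26 rad; heat sink flat on the plate, within 3 mm of touching all three pins, 0.07 rad; all released and at rest; bystanders moved under 30 mm (horizontal distance between solder_spool and spool_saucer below 0.0115 m and z of solder_spool in the frame of spool_saucer below 0.007 m and angle between each of solder_spool, heat_sink's own z axis and vertical below 0.08 rad and linear speed of each of solder_spool, flux_pen, abrasive_block, heat_sink below 0.02 m/s and x of flux_pen in the frame of pen_rest between -0.012 and 0.012 m and y of flux_pen in the frame of pen_rest between -0.015 and 0.015 m and z of flux_pen in the frame of pen_rest between 0.017 and 0.023 m and angle between the y axis of flux_pen and the y axis of pen_rest, either way round below 0.22 rad and angle between flux_pen's own z axis and vertical below 0.15 rad and x of abrasive_block in the frame of block_pad between -0.01 and 0.01 m and y of abrasive_block in the frame of block_pad between -0.01 and 0.01 m and z of abrasive_block in the frame of block_pad below 0.007 m and angle between abrasive_block's own z axis and vertical below 0.1 rad and angle between the y axis of abrasive_block and the y axis of block_pad, either way round below 0.26 rad and x of heat_sink in the frame of locating_plate between -0.003 and 0.003 m and y of heat_sink in the frame of locating_plate between -0.003 and 0.003 m and z of heat_sink in the frame of locating_plate below 0.01 m and angle between the y axis of heat_sink and the y axis of locating_plate, either way round below 0.07 rad).
It fails at once if the USB stick is moved more than 30 mm (distance of usb_stick from where it was at the start of the episode above 0.03 m).
It fails at once if the hex key set is moved more than 30 mm (distance of hex_keys from where it was at the start of the episode above 0.03 m).
It also fails if it takes over 115 s, if anything falls off the work surface, if the arm or the gripper's body presses on something with over 40 N, if the wrist force passes 120 N, or if a joint passes its speed limit or range.

## Working session

There is one attempt and no reset: what is moved stays moved. The work goes in short steps, Python scripts to look and compute and a tool call to move; the robot and the scene stay as the last step left them, time stands still between calls to the robot, and variables do not carry over. Pictures are saved under pics/ and viewed, at most 14 in all, crops included, and the job is handed in when it is done.

Besides the shell and the picture viewer there is one more tool, called by a JSON object that holds its "method" and its "body", one argument or row to a line. move_arm: Moves the arm, as the interface text tells. Its arguments: {"type":"object","properties":{"targets":{"type":"array","items":{"type":"array","items":{"type":"number"}}}},"required":["targets"]}

```bash
mkdir -p pics
python3 - <<'E'
from cell import arm, viewer
import cv2
s=arm.read_state(); print(s)
for n in ("scene","side","wrist"):
    c=viewer.get_calibration(n); print(n,c)
    cv2.imwrite(f"pics/{n}0.png",viewer.get_image(n))
E
```

```text
{'t': 0.0, 'q': array([ 1.04740175,  0.43521784,  0.02500101,  1.57408648, -0.01161824,
        1.13399025, -0.07510464]), 'qvel': array([-0.00077432,  0.0013559 , -0.00130474,  0.00060997, -0.00035138,
       -0.00044454, -0.00163271]), 'effort': array([ 6.02489454e-04, -6.67843151e+01,  9.85906497e-01, -3.14461613e+01,
       -6.03019260e-02,  4.30838345e-02,  1.17290519e-04]), 'ee_pos': array([ 0.25503688, -0.57004579,  0.22595259]), 'tcp_rot': array([-7.43881736e-04,  9.77958946e-01,  2.08795818e-01, -2.28750429e-04]), 'contact_force': array([ 0.21749067, -0.51373213,  0.10752763]), 'torque': array([-0.00855063, -0.00259618, -0.02857144]), 'grip_force': 0.0, 'grip_width': 0.09168005798784862}
scene {'fovy': 53.2976891837789, 'cx': 282.878882899392, 'cy': 211.45089885069507, 'R': array([[-0.75139669, -0.65965061, -0.01625102],
       [-0.40147918,  0.4765857 , -0.78210008],
       [ 0.5236578 , -0.58114296, -0.6229409 ]]), 't': array([0.43819151, 0.22425009, 0.84573735])}
side {'fovy': 42.24978474428421, 'cx': 282.88837869559677, 'cy': 201.63626746922202, 'R': array([[ 0.26086161, -0.96535855,  0.00583905],
       [-0.75582357, -0.20799587, -0.62086105],
       [ 0.60056802,  0.15754552, -0.78389888]]), 't': array([-0.07458618,  0.43446739,  1.24149095])}
wrist {'fovy': 63.717963031439815, 'cx': 275.9530182783649, 'cy': 210.4772678461291, 'R': array([[ 4.08177046e-01, -9.12902441e-01, -7.95157705e-04],
       [-8.77649919e-01, -3.92654352e-01,  2.74869386e-01],
       [-2.51241155e-01, -1.11497504e-01, -9.61481247e-01]]), 't': array([-0.62419121, -0.03613244,  0.38955346])}
```

View pics/scene0.png

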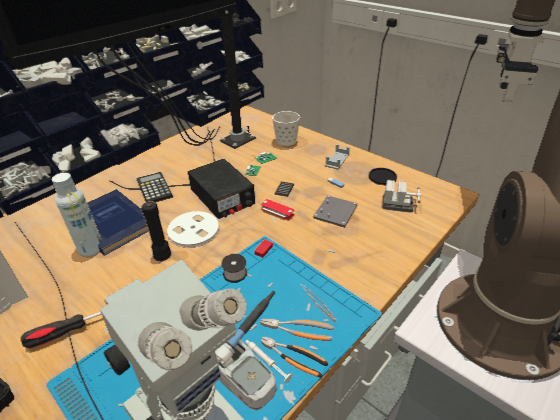

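View pics/side0.png

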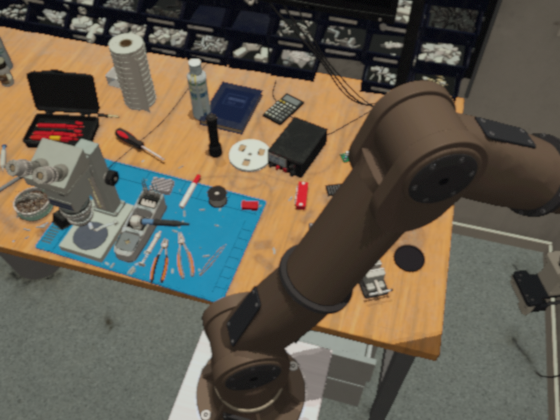

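View pics/wrist0.png

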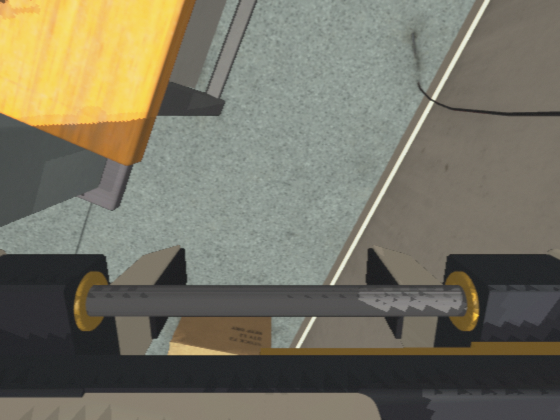

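The scene camera shows the spool at (233,266), block (263,247), hex keys (278,209), pad (285,188), plate (335,209), USB (336,182), rest (337,156) and saucer (383,176). The side camera shows the heat sink at (162,186), pen (190,190), spool (217,196) and block (250,206). The wrist camera only sees floor. I'll get rough world positions first.

```bash
cat > h.py <<'E'
import numpy as np, cv2
from cell import arm, viewer
from scipy.spatial.transform import Rotation as Rot
def px2w(c,uv,z,H=420):
    f=H/2/np.tan(np.radians(c["fovy"])/2)
    d=np.array([(uv[0]-c["cx"])/f,(uv[1]-c["cy"])/f,1]); R=np.array(c["R"])
    o=-R.T@c["t"]; d=R.T@d
    return o+d*(z-o[2])/d[2]
def w2px(c,X,H=420):
    f=H/2/np.tan(np.radians(c["fovy"])/2)
    p=np.array(c["R"])@X+c["t"]; return np.array([c["cx"]+f*p[0]/p[2],c["cy"]+f*p[1]/p[2]])
def tool():
    s=arm.read_state(); w,x,y,z=s["tcp_rot"]; return np.array(s["ee_pos"]),Rot.from_quat([x,y,z,w]),s
E
python3 - <<'E'
from h import *
for n,L in dict(scene=dict(spool=(234,258,.039),block=(263,246,.018),hex=(278,209,.015),pad=(285,188,.004),plate=(335,209,.008),usb=(336,182,.009),rest=(337,156,.02),sauc=(383,176,.005),vise=(400,195,.02)),side=dict(sink=(162,184,.02),pen=(190,190,.01),spool=(217,191,.039),block=(250,205,.018),hex=(302,195,.02),pad=(335,190,.004),sauc=(408,258,.005),vise=(375,280,.02),scope=(95,225,0),multim=(140,225,.03))).items():
    c=viewer.get_calibration(n)
    for k,(u,v,z) in L.items(): print(n,k,px2w(c,(u,v),z).round(3))
p,r,s=tool(); print(r.as_matrix().round(3)); c=viewer.get_calibration("wrist"); R=np.array(c["R"]); print("cam in tool",r.inv().apply(-R.T@c["t"]-p).round(4),(r.inv().as_matrix()@R.T).round(3))
a=cv2.imread("pics/scene0.png")[130:290,200:420]; b=cv2.imread("pics/side0.png")[160:240,120:350]
a=cv2.resize(a,(792,576),interpolation=2); cv2.imwrite("pics/a1.png",a)
b=cv2.resize(b,(800,278),interpolation=2); cv2.imwrite("pics/b1.png",b)
E
```

```text
scene spool [0.513 0.247 0.039]
scene block [0.506 0.16  0.018]
scene hex [0.577 0.026 0.015]
scene pad [ 0.637 -0.071  0.004]
scene plate [ 0.465 -0.079  0.008]
scene usb [ 0.537 -0.185  0.009]
scene rest [ 0.611 -0.291  0.02 ]
scene sauc [ 0.451 -0.306  0.005]
scene vise [ 0.357 -0.233  0.02 ]
side sink [0.509 0.429 0.02 ]
side pen [0.517 0.345 0.01 ]
side spool [0.512 0.257 0.039]
side block [0.504 0.157 0.018]
side hex [0.578 0.022 0.02 ]
side pad [ 0.635 -0.065  0.004]
side sauc [ 0.454 -0.303  0.005]
side vise [ 0.354 -0.228  0.02 ]
side scope [0.333 0.561 0.   ]
side multim [0.349 0.424 0.03 ]
[[ 0.913  0.408 -0.001]
 [ 0.408 -0.913  0.001]
 [-0.    -0.001 -1.   ]]
cam in tool [ 0.0722 -0.0002 -0.158 ] [[-0.    -0.962 -0.275]
 [ 1.    -0.     0.001]
 [-0.001 -0.275  0.962]]
```

View pics/a1.png

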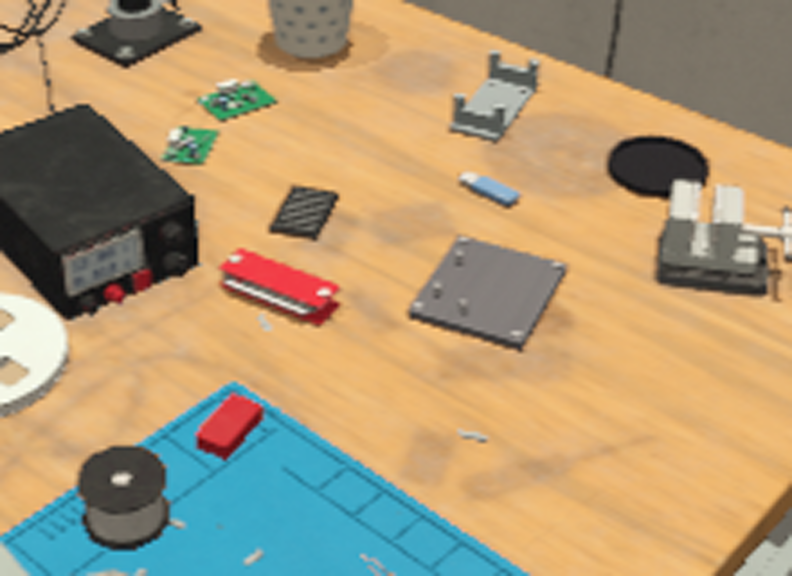

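View pics/b1.png

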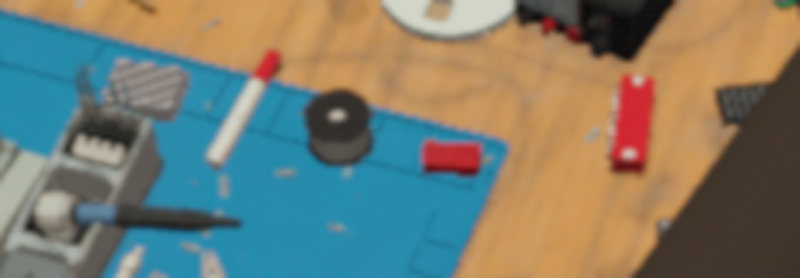

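The enlarged crops show the following.
- **Scene crop:** the plate's pins are at about (460,255), (437,290) and (463,307), and the rest's cheeks at (513,70) and (478,110).
- **Side crop:** heat sink (145,88), pen from (217,160) to (268,62), spool (338,120), block (452,157).

The two cameras agree within about 1 cm. Next I'll take wrist views from above the holders.

{"method": "move_arm", "body": {
  "targets": [
    [0,0,1,0,0,0,1],
    [0,0,1,0,0,0,1],
    [0,0,1,0,0,0,1],
    [0,0,0,0.62,-0.99,-0.12,1],
    [0,0,0,0.62,-0.99,-0.12,1],
    [0,0,0,0.62,-0.99,-0.12,1],
    [0,0,0,0.62,-0.99,-0.12,1],
    [0,0,0,0.62,-0.99,-0.12,1],
    [0,0,0,0.62,-0.99,-0.12,1],
    [0,0,0,0.62,-0.99,-0.12,1],
    [0,0,0,0.62,-0.99,-0.12,1],
    [0,0,0,0.62,-0.99,-0.12,1],
    [0,0,0,0.62,-0.99,-0.12,1],
    [0,0,0,0.62,-0.99,-0.12,1],
    [0,0,0,0.62,-0.99,-0.12,1],
    [0,0,0,0.62,-0.99,-0.12,1],
    [0,0,0,0.62,-0.99,-0.12,1],
    [0,0,0,0.62,-0.99,-0.12,1],
    [0,0,0,0.62,-0.99,-0.12,1],
    [0,0,0,0,0,0,1]
  ]
}}

```text
t: 2.65
ee_pos: [0.5037, -0.1715, 0.2747]
tcp_rot: [-0.001, 1.0, 0.003, 0.0]
contact_force: [-0.5, -0.3, -0.2]
grip_width: 0.0919
grip_force: 0.0
```

```bash
cat > snap.py <<'E'
import sys,pickle
from h import *
def snap(name):
    p,r,s=tool(); c=viewer.get_calibration("wrist"); im=viewer.get_image("wrist")
    cv2.imwrite(f"pics/{name}.png",im); pickle.dump(c,open(f"{name}.pkl","wb"))
    print(s["t"],p.round(4),np.degrees(r.as_euler("xyz")).round(2),s["contact_force"].round(2),s["grip_width"],s["q"].round(2))
if __name__=="__main__": snap(sys.argv[1])
E
python3 snap.py w1
```

```text
2.65 [ 0.5037 -0.1715  0.2747] [-1.7994e+02 -2.0000e-02  3.4000e-01] [-0.51 -0.3  -0.2 ] 0.091850709237089 [ 0.31  0.25 -0.1   1.72  0.03  1.17 -1.36]
```

View pics/w1.png

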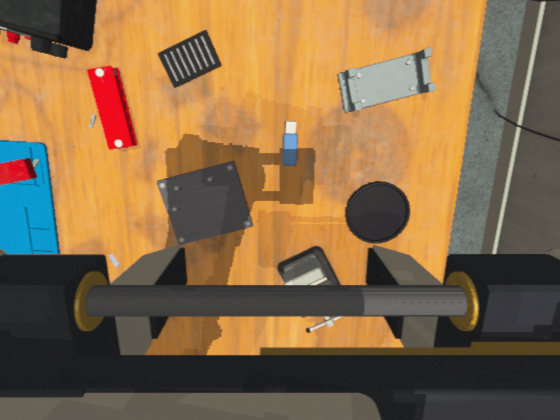

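The wrist view shows the plate's corners at about (158,178), (236,161), (253,223) and (180,242). It also shows the pad at (190,58), rest (386,80), saucer (377,211), USB (290,143) and hex keys (112,107). Next is the item side.

{"method": "move_arm", "body": {
  "targets": [
    [0,0,0,0,-1,0,1],
    [0,0,0,0,-1,0,1],
    [0,0,0,0,-1,0,1],
    [0,0,0,0,-1,0,1],
    [0,0,0,0,-1,0,1],
    [0,0,0,0,-1,0,1],
    [0,0,0,0,-1,0,1],
    [0,0,0,0,-1,0,1],
    [0,0,0,0,-1,0,1],
    [0,0,0,0,-1,0,1],
    [0,0,0,0,-1,0,1],
    [0,0,0,0,-1,0,1],
    [0,0,0,0,-1,0,1],
    [0,0,0,0,-1,0,1],
    [0,0,0,0,-1,0,1],
    [0,0,0,0,-1,0,1],
    [0,0,0,0,-1,0,1],
    [0,0,0,0,0,0,1]
  ]
}}

```text
t: 4.95
ee_pos: [0.5015, 0.2517, 0.2743]
tcp_rot: [-0.0, 1.0, 0.002, -0.0]
contact_force: [-0.3, -1.3, 0.7]
grip_width: 0.0917
grip_force: 0.0
```

```bash
python3 snap.py w2
cat >> h.py <<'E'
def ortho(c,im,x0,x1,y0,y1,z,s):
    # rectified: up=+x, left=+y, s px per m
    W=[(x1,y1),(x1,y0),(x0,y0),(x0,y1)]
    src=np.float32([w2px(c,np.array([x,y,z])) for x,y in W]); dst=np.float32([((y1-y)*s,(x1-x)*s) for x,y in W])
    return cv2.warpPerspective(im,cv2.getPerspectiveTransform(src,dst),(int((y1-y0)*s),int((x1-x0)*s)),flags=cv2.INTER_CUBIC)
E
python3 - <<'E'
from h import *
import pickle
a=cv2.imread("pics/w1.png"); c=pickle.load(open("w1.pkl","rb"))
cv2.imwrite("pics/o1.png",ortho(c,a,.38,.70,-.36,.04,.008,1800)); 
a=cv2.imread("pics/w2.png"); c=pickle.load(open("w2.pkl","rb"))
cv2.imwrite("pics/o2.png",ortho(c,a,.40,.64,.10,.48,.012,2000))
E
```

```text
4.95 [0.5015 0.2517 0.2743] [-1.8e+02  4.0e-02  2.0e-01] [-0.27 -1.25  0.69] 0.09173303023678715 [-0.31  0.32 -0.33  1.64  0.11  1.2  -2.23]
```

View pics/o1.png

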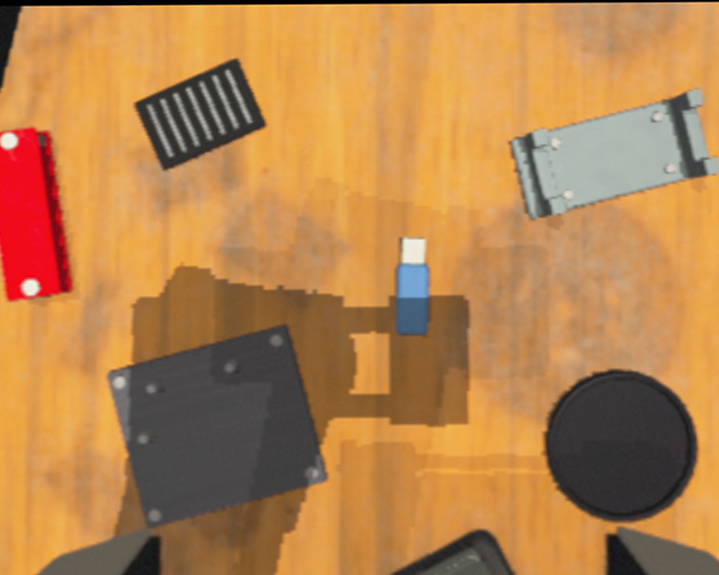

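View pics/o2.png

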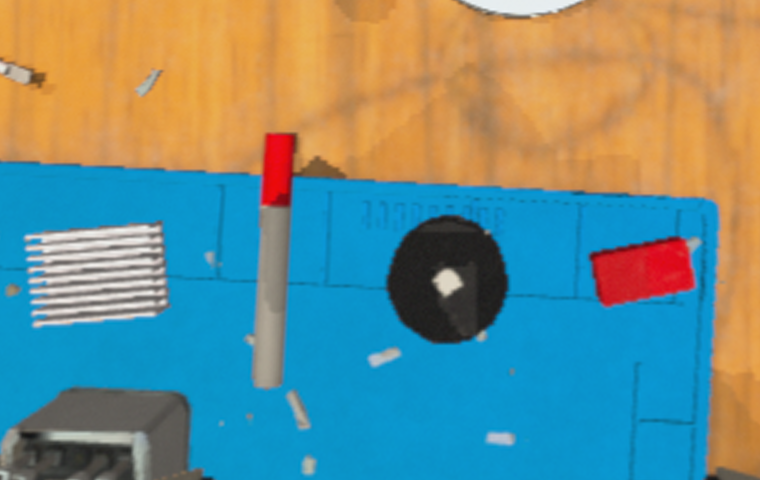

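In the rectified holder view, the plate's corners are at (108,373), (287,324), (327,480) and (150,523). The pin pair is at (152,388) and (230,367), with the third pin at (143,438), so plate +x is roughly world +x. In the item view the heat sink is at (97,275), pen from (280,135) to (267,387), spool (447,280) and block (643,271). I'll fit these numerically.

```bash
cat >> h.py <<'E'
def rect(c,im,box,z,maskf,s=2000,op=5):
    x0,x1,y0,y1=box; o=ortho(c,im,x0,x1,y0,y1,z,s); hsv=cv2.cvtColor(o,cv2.COLOR_BGR2HSV).astype(int)
    m=maskf(hsv[...,0],hsv[...,1],hsv[...,2]).astype(np.uint8)
    m=cv2.morphologyEx(m,cv2.MORPH_CLOSE,np.ones((7,7))); m=cv2.morphologyEx(m,cv2.MORPH_OPEN,np.ones((op,op)))
    k=max(cv2.findContours(m,0,1)[0],key=cv2.contourArea)
    (u,v),wh,_=cv2.minAreaRect(k); b=cv2.boxPoints(((u,v),wh,_))
    e=[b[1]-b[0],b[2]-b[1]]; l=max(e,key=np.linalg.norm); d=np.array([-l[1],-l[0]])  # world dir of long side
    yaw=(np.degrees(np.arctan2(d[1],d[0]))-90+90)%180-90
    return np.round([x1-v/s,y1-u/s],4),(np.sort(wh)/s*1000).round(1),"yaw of y axis",round(float(yaw),1),"area mm2",cv2.contourArea(k)/s/s*1e6
E
python3 - <<'E'
from h import *
import pickle
a=cv2.imread("pics/w1.png"); c=pickle.load(open("w1.pkl","rb"))
print("plate",rect(c,a,(.40,.53,-.15,-.01),.008,lambda h,s,v:s<70,op=15))
print("rest top",rect(c,a,(.56,.67,-.38,-.23),.031,lambda h,s,v:s<80))
print("rest base",rect(c,a,(.56,.67,-.38,-.23),.006,lambda h,s,v:s<80))
print("pad",rect(c,a,(.59,.68,-.12,-.02),.004,lambda h,s,v:(v<110)|(s<60),op=15))
print("sauc",rect(c,a,(.40,.51,-.36,-.25),.009,lambda h,s,v:v<80,op=15))
print("usb",rect(c,a,(.50,.58,-.22,-.16),.009,lambda h,s,v:(h>90)&(h<130)&(s>60)))
a=cv2.imread("pics/w2.png"); c=pickle.load(open("w2.pkl","rb"))
print("block",rect(c,a,(.46,.56,.11,.20),.018,lambda h,s,v:((h<8)|(h>170))&(s>120)))
print("spool",rect(c,a,(.45,.56,.21,.31),.039,lambda h,s,v:v<70))
print("pencap",rect(c,a,(.42,.60,.31,.37),.013,lambda h,s,v:((h<8)|(h>170))&(s>120)))
print("pen",rect(c,a,(.43,.60,.32,.37),.013,lambda h,s,v:((h<8)|(h>170))&(s>120)|(s<90)&(v>70)))
print("sink",rect(c,a,(.46,.56,.37,.48),.023,lambda h,s,v:(s<90),op=9))
E
```

```text
plate (array([ 0.4632, -0.0804]), array([ 89.5, 103.4]), 'yaw of y axis', 14.9, 'area mm2', 9030.375)
rest top (array([ 0.6121, -0.2944]), array([ 45.8, 104.3]), 'yaw of y axis', 14.4, 'area mm2', 4284.749999999999)
rest base (array([ 0.6143, -0.3021]), array([ 48.6, 110.6]), 'yaw of y axis', 14.3, 'area mm2', 4834.5)
pad (array([ 0.637 , -0.0702]), array([41.7, 62.9]), 'yaw of y axis', 24.0, 'area mm2', 2500.375)
sauc (array([ 0.453 , -0.3045]), array([82., 82.]), 'yaw of y axis', 0.0, 'area mm2', 5307.875)
usb (array([ 0.5344, -0.1889]), array([16.3, 38.1]), 'yaw of y axis', 88.9, 'area mm2', 590.875)
block (array([0.5057, 0.1599]), array([27. , 48.2]), 'yaw of y axis', 10.9, 'area mm2', 1204.4999999999998)
spool (array([0.5051, 0.2555]), array([55.4, 57.7]), 'yaw of y axis', 57.5, 'area mm2', 2465.6250000000005)
pencap (array([0.5553, 0.3408]), array([15.4, 36.4]), 'yaw of y axis', 86.8, 'area mm2', 509.625)
pen (array([0.5101, 0.345 ]), array([ 18.7, 127.3]), 'yaw of y axis', 86.8, 'area mm2', 1842.6249999999998)
sink (array([0.505 , 0.4268]), array([46.2, 66.9]), 'yaw of y axis', 5.4, 'area mm2', 2933.125)
```

View pics/w2.png

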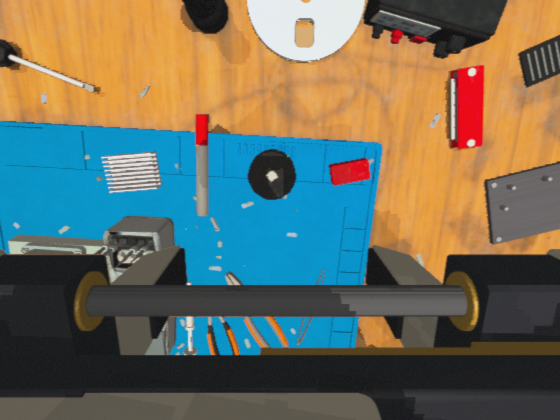

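The raw view agrees: heat sink (130,172), pen (202,165), spool (272,174), block (350,171). The meter box sits at (140,235), just below the sink. All fitted sizes match the given ones. Next I'll check the power supply clearance and plan the spool pick.

```bash
cat > plan.py <<'E'
import sys
from h import *
def plan(x,y,z,a):
    """a: wanted world angle (deg) of the tool y axis; prints turn units, then shift units in the turned frame"""
    p,r,s=tool(); M=r.as_matrix(); cur=np.degrees(np.arctan2(M[1,1],M[0,1]))
    d=-(a-cur); d=(d+180)%360-180
    t=np.radians(a); Y=np.array([np.cos(t),np.sin(t),0]); Z=np.array([0,0,-1]); X=np.cross(Y,Z)
    D=np.array([x,y,z])-p
    print("t",round(s["t"],2),"pos",p.round(4),"ang",cur.round(1),"tilt",(-M[:2,2]).round(3),"grip",round(s["grip_width"],4),round(s["grip_force"],1),"F",s["contact_force"].round(1),"q7",s["q"][6].round(2))
    print("turn units",round(d/8,3),"shift units",(np.array([X@D,Y@D,Z@D])/.025).round(2), "untilt hint v=",np.linalg.norm(s["qvel"]).round(3))
if __name__=="__main__": plan(*map(float,sys.argv[1:5]))
E
python3 plan.py .505 .2555 .013 14
python3 - <<'E'
from h import *
import pickle
c=pickle.load(open("w1.pkl","rb"));c2=pickle.load(open("w2.pkl","rb"))
for z in (.08,.1,0): print(z,[px2w(c,q,z).round(3) for q in((95,0),(93,48),(60,55))], [px2w(c2,q,z).round(3) for q in((365,15),(480,45))])
s=viewer.get_calibration("scene")
print([px2w(s,(254.7,184.2),z).round(3) for z in(.07,.08,.09)],px2w(s,(254.7,205),0).round(3),px2w(s,(221,217),0).round(3))
print("meter top",[px2w(c2,q,.05).round(3) for q in((110,217),(172,220),(105,235))])
E
```

```text
t 5.0 pos [0.5019 0.2502 0.2743] ang -89.9 tilt [0.001 0.001] grip 0.0918 0.0 F [-0.2 -0.5 -0.2] q7 -2.23
turn units -12.987 shift units [ 0.17  0.17 10.45] untilt hint v= 0.03
0.08 [array([ 0.676, -0.004,  0.08 ]), array([0.636, 0.003, 0.08 ]), array([0.629, 0.036, 0.08 ])] [array([0.662, 0.169, 0.08 ]), array([0.637, 0.057, 0.08 ])]
0.1 [array([ 0.67 , -0.014,  0.1  ]), array([ 0.632, -0.007,  0.1  ]), array([0.626, 0.024, 0.1  ])] [array([0.657, 0.173, 0.1  ]), array([0.634, 0.068, 0.1  ])]
0 [array([0.699, 0.034, 0.   ]), array([0.649, 0.043, 0.   ]), array([0.641, 0.083, 0.   ])] [array([0.683, 0.15 , 0.   ]), array([0.652, 0.013, 0.   ])]
[array([0.649, 0.038, 0.07 ]), array([0.638, 0.048, 0.08 ]), array([0.628, 0.058, 0.09 ])] [0.652 0.041 0.   ] [0.684 0.137 0.   ]
meter top [array([0.456, 0.447, 0.05 ]), array([0.452, 0.374, 0.05 ]), array([0.433, 0.456, 0.05 ])]
```

The power supply corner at (0.65, 0.04) clears the gripper body at the pad. Now the spool pick.

{"method": "move_arm", "body": {
  "targets": [
    [0,0,-1,0,0,0.4,0.9],
    [0,0,-1,0,0,0.6,0.9],
    [0,0,-1,0,0,0.6,0.9],
    [0,0,-1,0,0,0.6,0.9],
    [0,0,-1,0,0,0.6,0.9],
    [0,0,-1,0,0,0.6,0.9],
    [0,0,-1,0,0,0.6,0.9],
    [0,0,-1,0,0,0.6,0.9],
    [0,0,-1,0,0,0.6,0.9],
    [0,0,-1,0,0,0.6,0.9],
    [0,0,-1,0,0,0.6,0.9],
    [0,0,-1,0,0,0,0.9],
    [0,0,-1,0.1,0.1,0,0.9],
    [0,0,0,0,0,0,0.9],
    [0,0,0,0,0,0,0.9]
  ]
}}

```text
t: 6.88
ee_pos: [0.5043, 0.2525, 0.1146]
tcp_rot: [0.0, 0.617, 0.787, -0.0]
contact_force: [-0.4, -0.7, 0.3]
grip_width: 0.0824
grip_force: 0.0
```

```bash
python3 plan.py .505 .2555 .013 14; python3 snap.py w3
python3 - <<'E'
from h import *
import pickle
c=pickle.load(open("w3.pkl","rb")); print(w2px(c,np.array([.505,.2555,.039])))
E
```

```text
t 6.88 pos [0.5043 0.2525 0.1146] ang 13.9 tilt [-0.     0.001] grip 0.0824 0.0 F [-0.4 -0.7  0.3] q7 -0.71
turn units -0.018 shift units [0.11 0.06 4.07] untilt hint v= 0.012
6.875 [0.5043 0.2525 0.1146] [-1.7999e+02  4.0000e-02  1.0386e+02] [-0.39 -0.71  0.29] 0.08237252791099109 [-0.08  0.55 -0.68  1.81  0.43  0.93 -0.71]
[280.47559653 216.09611106]
```

View pics/w3.png

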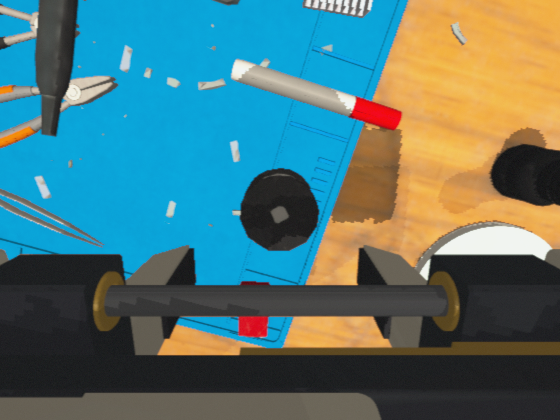

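The spool's top centre at (280,213) matches the prediction (280,216). I'll descend and grip.

{"method": "move_arm", "body": {
  "targets": [
    [0,0,0,0.05,0.03,0.8,0.9],
    [0,0,0,0.06,0.03,0.8,0.9],
    [0,0,0,0,0,0.9,0.9],
    [0,0,0,0,0,0.9,0.9],
    [0,0,0,0,0,0.6,0.9],
    [0,0,0,0,0,0.07,0.9],
    [0,0,0,0,0,0,0.5],
    [0,0,0,0,0,0,0.5],
    [0,0,0,0,0,0,0.5],
    [0,0,0,0,0,0,0.5],
    [0,0,0,0,0,-0.5,0.5],
    [0,0,0,0,0,-1,0.5],
    [0,0,0,0,0,-1,0.5],
    [0,0,0,0,0,-1,0.5],
    [0,0,0,0,0,0,0.5]
  ]
}}

```text
t: 8.8
ee_pos: [0.5057, 0.2575, 0.1025]
tcp_rot: [0.001, 0.615, 0.789, 0.002]
contact_force: [0.1, -0.6, -3.6]
grip_width: 0.0545
grip_force: 30.0
```

```bash
python3 plan.py .453 -.3045 .015 14
```

```text
t 8.8 pos [0.5057 0.2575 0.1025] ang 14.1 tilt [-0.003 -0.002] grip 0.0545 30.0 F [ 0.1 -0.6 -3.6] q7 -0.72
turn units 0.012 shift units [-21.3   -7.48   3.5 ] untilt hint v= 0.068
```

{"method": "move_arm", "body": {
  "targets": [
    [0,0,0,-0.6,-0.2,0,0.5],
    [0,0,0,-1,-0.35,0,0.5],
    [0,0,0,-1,-0.35,0,0.5],
    [0,0,0,-1,-0.35,0,0.5],
    [0,0,0,-1,-0.35,0,0.5],
    [0,0,0,-1,-0.35,0,0.5],
    [0,0,0,-1,-0.35,0,0.5],
    [0,0,0,-1,-0.35,0,0.5],
    [0,0,0,-1,-0.35,0,0.5],
    [0,0,0,-1,-0.35,0,0.5],
    [0,0,0,-1,-0.35,0,0.5],
    [0,0,0,-1,-0.35,0,0.5],
    [0,0,0,-1,-0.35,0,0.5],
    [0,0,0,-1,-0.35,0,0.5],
    [0,0,0,-1,-0.35,0,0.5],
    [0,0,0,-1,-0.35,0,0.5],
    [0,0,0,-1,-0.35,0,0.5],
    [0,0,0,-1,-0.35,0,0.5],
    [0,0,0,-1,-0.35,0,0.5],
    [0,0,0,-1,-0.35,0,0.5]
  ]
}}

```text
t: 11.3
ee_pos: [0.4559, -0.2615, 0.099]
tcp_rot: [-0.001, 0.615, 0.788, -0.001]
contact_force: [-0.1, -0.6, -2.1]
grip_width: 0.0548
grip_force: 30.0
```

{"method": "move_arm", "body": {
  "targets": [
    [0,0,0,-0.7,-0.2,0,0.5],
    [0,0,0,0,0,0.5,0.5],
    [0,0,0,0,0,0.5,0.5],
    [0,0,0,0,0,0,0.5],
    [0,0,0,0,0,0,0.5]
  ]
}}

```text
t: 11.92
ee_pos: [0.4578, -0.2775, 0.0754]
tcp_rot: [-0.0, 0.614, 0.789, 0.0]
contact_force: [-0.9, 0.1, -1.9]
grip_width: 0.0547
grip_force: 30.0
```

```bash
python3 plan.py .453 -.3045 .015 14; python3 snap.py w4
```

```text
t 11.93 pos [ 0.4578 -0.2775  0.0754] ang 14.2 tilt [ 0. -0.] grip 0.0547 30.0 F [-0.9  0.1 -1.9] q7 0.27
turn units 0.024 shift units [-1.   -0.45  2.42] untilt hint v= 0.013
11.925 [ 0.4578 -0.2775  0.0754] [-1.8000e+02 -2.0000e-02  1.0419e+02] [-0.93  0.13 -1.94] 0.05471438493467425 [ 0.91  0.56 -0.64  1.92  0.45  0.81  0.27]
```

View pics/w4.png

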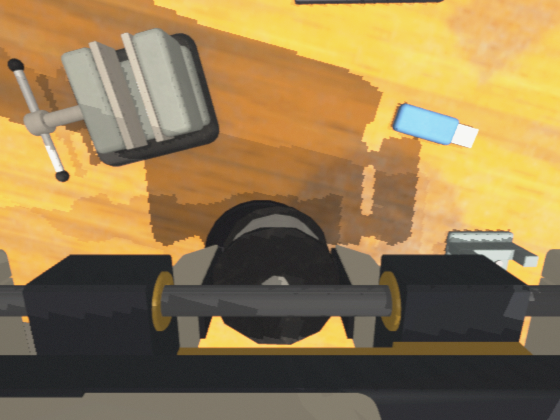

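The spool is held upright, with its top centre at (272,285). The vise is close by at (145,100), so I'll turn the gripper to keep its body away from it.

{"method": "move_arm", "body": {
  "targets": [
    [0,0,-1,0,0,0,0.5],
    [0,0,-1,0,0,0,0.5],
    [0,0,-1,0,0,0,0.5],
    [0,0,-0.9,0,0,0,0.5],
    [0,0,0,0,0,0,0.5]
  ]
}}

```text
t: 12.6
ee_pos: [0.4577, -0.2784, 0.0758]
tcp_rot: [0.0, 0.381, 0.925, 0.0]
contact_force: [-0.2, -0.8, -2.9]
grip_width: 0.0546
grip_force: 30.0
```

```bash
python3 plan.py .453 -.3045 .015 45
python3 - <<'E'
from h import *
import pickle
c=pickle.load(open("w4.pkl","rb")); print(w2px(c,np.array([.4578,-.2775,.0754+.026])),px2w(c,(272,285),.1014))
E
```

```text
t 12.6 pos [ 0.4577 -0.2784  0.0758] ang 45.3 tilt [-0.001  0.   ] grip 0.0546 30.0 F [-0.2 -0.8 -2.9] q7 0.73
turn units 0.032 shift units [-0.6  -0.87  2.43] untilt hint v= 0.065
[279.86573221 289.95506468] [ 0.45390195 -0.27601924  0.1014    ]
```

{"method": "move_arm", "body": {
  "targets": [
    [0,0,0,-0.3,-0.43,0,0.5],
    [0,0,0,-0.3,-0.44,0,0.5],
    [0,0,0,0,0,0.6,0.5],
    [0,0,0,0,0,0.6,0.5],
    [0,0,0,0,0,0.6,0.5],
    [0,0,0,0,0,0.4,0.5],
    [0,0,0,0,0,0.17,0.5],
    [0,0,0,0,0,0,0.5],
    [0,0,0,0,0,0,0.5]
  ]
}}

```text
t: 13.72
ee_pos: [0.4533, -0.3045, 0.0167]
tcp_rot: [0.0, 0.38, 0.925, -0.0]
contact_force: [-0.0, -0.6, -2.7]
grip_width: 0.0548
grip_force: 30.0
```

```bash
python3 plan.py .453 -.3045 .015 45
```

```text
t 13.72 pos [ 0.4533 -0.3045  0.0167] ang 45.3 tilt [-0.001  0.   ] grip 0.0548 30.0 F [-0.  -0.6 -2.7] q7 0.71
turn units 0.038 shift units [ 0.01 -0.01  0.07] untilt hint v= 0.004
```

{"method": "move_arm", "body": {
  "targets": [
    [0,0,0,0,0,0.08,0.5],
    [0,0,0,0,0,0,0.5],
    [0,0,0,0,0,0,0.85],
    [0,0,0,0,0,0,0.85],
    [0,0,0,0,0,0,0.85],
    [0,0,0,0,0,-0.5,0.85],
    [0,0,0,0,0,-1,0.85],
    [0,0,0,0,0,-1,0.85],
    [0,0,1,0,0,-1,0.85],
    [0,0,1,0,0,-1,0.85],
    [0,0,1,0,0,0,0.85],
    [0,0,1,0,0,0,0.85],
    [0,0,0.3,0,0,0,0.85],
    [0,0,0,0,0,0,0.85]
  ]
}}

```text
t: 15.48
ee_pos: [0.453, -0.3043, 0.1271]
tcp_rot: [0.0, 0.636, 0.772, -0.0]
contact_force: [-0.2, 0.5, -0.1]
grip_width: 0.0779
grip_force: 0.0
```

```bash
python3 snap.py w5; python3 plan.py .5057 .1599 .006 10.9
python3 - <<'E'
from h import *
import pickle
a=cv2.imread("pics/w5.png");c=pickle.load(open("w5.pkl","rb"))
cv2.imwrite("pics/o5.png",ortho(c,a,.36,.54,-.40,-.20,.009,2500))
E
```

```text
15.475 [ 0.453  -0.3043  0.1271] [1.7999e+02 2.0000e-02 1.0103e+02] [-0.15  0.48 -0.12] 0.07790877279904235 [ 0.98  0.5  -0.67  1.85  0.38  0.92  0.33]
t 15.53 pos [ 0.4529 -0.3043  0.1269] ang 11.0 tilt [-0.  0.] grip 0.0779 0.0 F [-0.3  0.4  1.1] q7 0.33
turn units 0.019 shift units [17.83  5.58  4.84] untilt hint v= 0.008
```

View pics/w5.png

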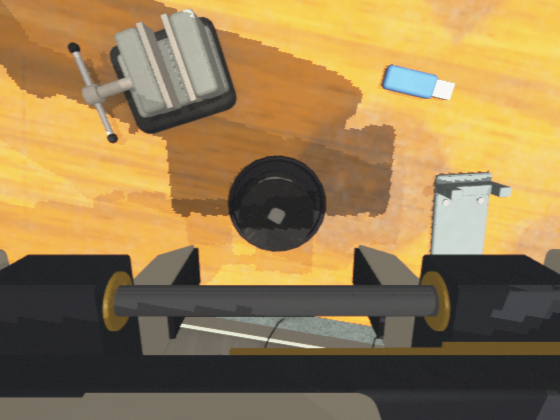

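The spool sits inside the saucer: saucer rim centred at (277,203), spool hub at (277,215), which is the expected parallax. Next is the block.

{"method": "move_arm", "body": {
  "targets": [
    [0,0,0,0.6,0.18,0,0.6],
    [0,0,0,1,0.31,0,0.6],
    [0,0,0,1,0.31,0,0.6],
    [0,0,0,1,0.31,0,0.6],
    [0,0,0,1,0.31,0,0.6],
    [0,0,0,1,0.31,0,0.6],
    [0,0,0,1,0.31,0,0.6],
    [0,0,0,1,0.31,0,0.6],
    [0,0,0,1,0.31,0,0.6],
    [0,0,0,1,0.31,0,0.6],
    [0,0,0,1,0.31,0,0.6],
    [0,0,0,1,0.31,0,0.6],
    [0,0,0,1,0.31,0,0.6],
    [0,0,0,1,0.31,0,0.6],
    [0,0,0,1,0.31,0.3,0.6],
    [0,0,0,1,0.31,0.5,0.6],
    [0,0,0,1,0.31,0.5,0.6],
    [0,0,0,1,0.31,0.5,0.6],
    [0,0,0,0.4,0.31,0,0.6],
    [0,0,0,0,0,0,0.6]
  ]
}}

```text
t: 18.02
ee_pos: [0.5093, 0.1657, 0.0821]
tcp_rot: [-0.0, 0.636, 0.772, 0.0]
contact_force: [-0.4, -1.0, -0.3]
grip_width: 0.0552
grip_force: 0.0
```

```bash
python3 snap.py w6; python3 plan.py .5057 .1599 .006 10.9
python3 - <<'E'
from h import *
import pickle
a=cv2.imread("pics/w6.png");c=pickle.load(open("w6.pkl","rb"))
print("block",rect(c,a,(.46,.56,.11,.21),.018,lambda h,s,v:((h<8)|(h>170))&(s>120)))
E
```

```text
18.025 [0.5093 0.1657 0.0821] [ 1.7997e+02 -3.0000e-02  1.0101e+02] [-0.44 -0.95 -0.29] 0.05524182173988889 [ 0.08  0.56 -0.68  1.91  0.46  0.83 -0.66]
t 18.07 pos [0.5093 0.1645 0.0821] ang 10.9 tilt [-0.  0.] grip 0.0549 0.0 F [-0.4  0.2  0.1] q7 -0.66
turn units 0.004 shift units [-0.15 -0.18  3.04] untilt hint v= 0.025
block (array([0.5046, 0.1608]), array([25.2, 49.7]), 'yaw of y axis', 11.2, 'area mm2', 1160.5)
```

{"method": "move_arm", "body": {
  "targets": [
    [0,0,0,-0.14,-0.2,0.5,0.6],
    [0,0,0,0,0,0.8,0.6],
    [0,0,0,0,0,0.8,0.6],
    [0,0,0,0,0,0.6,0.6],
    [0,0,0,0,0,0.3,0.6],
    [0,0,0,0,0,0,0.6],
    [0,0,0,0,0,0,0.1],
    [0,0,0,0,0,0,0.1],
    [0,0,0,0,0,0,0.1],
    [0,0,0,0,0,0,0.1],
    [0,0,0,0,0,-0.5,0.1],
    [0,0,0,0,0,-1,0.1],
    [0,0,0,0,0,-1,0.1],
    [0,0,-0.8,0,0,-1,0.1],
    [0,0,-0.8,0,0,-0.5,0.1],
    [0,0,0,0,0,0,0.1]
  ]
}}

```text
t: 20.08
ee_pos: [0.5055, 0.1605, 0.1081]
tcp_rot: [0.001, 0.547, 0.837, 0.001]
contact_force: [0.4, 0.1, -0.7]
grip_width: 0.0258
grip_force: 30.0
```

```bash
python3 plan.py .637 -.0702 .008 24
```

```text
t 20.07 pos [0.5055 0.1605 0.1081] ang 23.7 tilt [-0.002 -0.001] grip 0.0258 30.0 F [ 0.4  0.1 -0.7] q7 -0.44
turn units -0.043 shift units [-10.57   1.05   4.  ] untilt hint v= 0.083
```

{"method": "move_arm", "body": {
  "targets": [
    [0,0,0,-0.6,0.06,0,0.1],
    [0,0,0,-1,0.1,0,0.1],
    [0,0,0,-1,0.1,0,0.1],
    [0,0,0,-1,0.1,0,0.1],
    [0,0,0,-1,0.1,0,0.1],
    [0,0,0,-1,0.1,0,0.1],
    [0,0,0,-1,0.1,0,0.1],
    [0,0,0,-1,0.1,0,0.1],
    [0,0,0,-1,0.1,0,0.1],
    [0,0,0,-1,0.1,0,0.1],
    [0,0,0,-1,0.1,0,0.1],
    [0,0,0,0,0,0.6,0.1],
    [0,0,0,0,0,0.8,0.1],
    [0,0,0,0,0,0.4,0.1],
    [0,0,0,0,0,0,0.1],
    [0,0,0,0,0,0,0.1]
  ]
}}

```text
t: 22.08
ee_pos: [0.6359, -0.0711, 0.0621]
tcp_rot: [0.0, 0.547, 0.837, 0.0]
contact_force: [0.5, -0.1, -1.0]
grip_width: 0.0258
grip_force: 30.0
```

```bash
python3 plan.py .637 -.0702 .008 24
```

```text
t 22.07 pos [ 0.6359 -0.0711  0.0621] ang 23.7 tilt [-0.001 -0.   ] grip 0.0258 30.0 F [ 0.5 -0.1 -1. ] q7 -0.01
turn units -0.032 shift units [0.02 0.05 2.16] untilt hint v= 0.011
```

{"method": "move_arm", "body": {
  "targets": [
    [0,0,0,0,0.04,0.7,0.1],
    [0,0,0,0,0,0.7,0.1],
    [0,0,0,0,0,0.5,0.1],
    [0,0,0,0,0,0.28,0.1],
    [0,0,0,0,0,0,0.1],
    [0,0,0,0,0,0,0.1],
    [0,0,0,0,0,0,0.5],
    [0,0,0,0,0,0,0.5],
    [0,0,0,0,0,0,0.5],
    [0,0,0,0,0,-0.5,0.5],
    [0,0,0,0,0,-1,0.5],
    [0,0,0,0,0,-1,0.5],
    [0,0,0,0,0,-1,0.5],
    [0,0,0,0,0,-0.6,0.5],
    [0,0,0,0,0,0,0.5]
  ]
}}

```text
t: 23.95
ee_pos: [0.6374, -0.0712, 0.1111]
tcp_rot: [0.001, 0.547, 0.837, 0.001]
contact_force: [-0.7, -0.6, -0.9]
grip_width: 0.0457
grip_force: 0.0
```

```bash
python3 snap.py w7;python3 plan.py .5101 .345 .12 24
python3 - <<'E'
from h import *
import pickle
a=cv2.imread("pics/w7.png");c=pickle.load(open("w7.pkl","rb"))
print("block",rect(c,a,(.58,.70,-.13,-.01),.019,lambda h,s,v:((h<8)|(h>170))&(s>120)))
E
```

```text
23.95 [ 0.6374 -0.0712  0.1111] [1.7989e+02 6.0000e-02 1.1370e+02] [-0.69 -0.56 -0.91] 0.04566326581126041 [ 0.48  0.68 -0.71  1.62  0.5   1.03  0.03]
t 24.0 pos [ 0.6367 -0.0714  0.1099] ang 23.7 tilt [-0.  0.] grip 0.0458 0.0 F [-0.1  0.7 -0.3] q7 0.03
turn units -0.038 shift units [17.28  2.15 -0.41] untilt hint v= 0.03
block (array([ 0.6345, -0.071 ]), array([26.8, 50. ]), 'yaw of y axis', 24.0, 'area mm2', 1273.375)
```

The block lies within 3 mm of the pad's centre and is aligned with it. Next is the pen.

{"method": "move_arm", "body": {
  "targets": [
    [0,0,0,0.6,0.06,-0.2,0.4],
    [0,0,0,1,0.12,0,0.4],
    [0,0,0,1,0.12,0,0.4],
    [0,0,0,1,0.12,0,0.4],
    [0,0,0,1,0.12,0,0.4],
    [0,0,0,1,0.12,0,0.4],
    [0,0,0,1,0.12,0,0.4],
    [0,0,0,1,0.12,0,0.4],
    [0,0,0,1,0.12,0,0.4],
    [0,0,0,1,0.12,0,0.4],
    [0,0,0,1,0.12,0,0.4],
    [0,0,0,1,0.12,0,0.4],
    [0,0,0,1,0.12,0,0.4],
    [0,0,0,1,0.12,0,0.4],
    [0,0,0,1,0.12,0,0.4],
    [0,0,0,1,0.12,0,0.4],
    [0,0,0,1,0.12,0,0.4],
    [0,0,0,0.7,0.12,0,0.4],
    [0,0,0,0,0,0,0.4]
  ]
}}

```text
t: 26.38
ee_pos: [0.5095, 0.3475, 0.1145]
tcp_rot: [-0.0, 0.546, 0.838, 0.0]
contact_force: [-0.2, -0.2, 0.0]
grip_width: 0.0367
grip_force: 0.0
```

{"method": "move_arm", "body": {
  "targets": [
    [0,0,-1,0,0,0,0.38],
    [0,0,-1,0,0,0,0.38],
    [0,0,-1,0,0,0,0.38],
    [0,0,-1,0,0,0,0.38],
    [0,0,-1,0,0,0,0.38],
    [0,0,-1,0,0,0,0.38],
    [0,0,-1,0,0,0,0.38],
    [0,0,-0.85,0,0,0,0.38],
    [0,0,0,0,0,0,0.38]
  ]
}}

```text
t: 27.5
ee_pos: [0.5113, 0.3444, 0.1142]
tcp_rot: [-0.0, 0.032, 0.999, -0.0]
contact_force: [-0.3, -0.5, -0.3]
grip_width: 0.0347
grip_force: 0.0
```

```bash
python3 snap.py w8; python3 plan.py .5101 .345 .0055 86.8
python3 - <<'E'
from h import *
import pickle
a=cv2.imread("pics/w8.png");c=pickle.load(open("w8.pkl","rb"))
for z in (.011,.016):print("pen",rect(c,a,(.42,.60,.31,.37),z,lambda h,s,v:((h<8)|(h>170))&(s>120)|(s<90)&(v>70)))
print(w2px(c,np.array([.5101,.345,.013])))
# station height
c2=pickle.load(open("w2.pkl","rb"));s=viewer.get_calibration("side")
for z in (.03,.05,.07,.09): print(z,px2w(c2,(172,220),z).round(3),px2w(s,(164.6,194),z).round(3))
E
```

```text
27.5 [0.5113 0.3444 0.1142] [-1.7994e+02 -3.0000e-02  1.7638e+02] [-0.28 -0.49 -0.33] 0.03470739878227039 [-0.07  0.74 -0.99  1.66  0.68  1.11  0.26]
t 27.55 pos [0.5112 0.3447 0.1143] ang 86.3 tilt [0.    0.001] grip 0.0346 0.0 F [-0.2  0.1  0.3] q7 0.26
turn units -0.065 shift units [0.05 0.01 4.35] untilt hint v= 0.019
pen (array([0.5125, 0.3461]), array([ 20.9, 129.4]), 'yaw of y axis', 86.8, 'area mm2', 1876.75)
pen (array([0.511 , 0.3462]), array([ 20.7, 126.8]), 'yaw of y axis', 86.8, 'area mm2', 1800.0)
[277.70533437 211.11669485]
0.03 [0.446 0.38  0.03 ] [0.469 0.402 0.03 ]
0.05 [0.452 0.374 0.05 ] [0.454 0.392 0.05 ]
0.07 [0.459 0.368 0.07 ] [0.44  0.383 0.07 ]
0.09 [0.465 0.361 0.09 ] [0.426 0.373 0.09 ]
```

{"method": "move_arm", "body": {
  "targets": [
    [0,0,-0.06,0.04,0.04,0.6,0.38],
    [0,0,0,0,0,1,0.38],
    [0,0,0,0,0,1,0.38],
    [0,0,0,0,0,0.9,0.38],
    [0,0,0,0,0,0.6,0.38],
    [0,0,0,0,0,0.23,0.38],
    [0,0,0,0,0,0,0.38],
    [0,0,0,0,0,0,0],
    [0,0,0,0,0,0,0],
    [0,0,0,0,0,0,0],
    [0,0,0,0,0,-0.5,0],
    [0,0,0,0,0,-1,0],
    [0,0,0,0,0,-1,0],
    [0,0,0,0,0,-1,0],
    [0,0,0,0,0,-1,0],
    [0,0,0,0,0,0,0]
  ]
}}

```text
t: 29.55
ee_pos: [0.5107, 0.3484, 0.1228]
tcp_rot: [0.002, 0.026, 1.0, 0.002]
contact_force: [-0.5, 0.2, -0.6]
grip_width: 0.0117
grip_force: 30.0
```

```bash
python3 plan.py .6121 -.2955 .022 86.8; python3 plan.py .6121 -.2955 .022 14.4
```

```text
t 29.55 pos [0.5107 0.3484 0.1228] ang 87.0 tilt [-0.004 -0.003] grip 0.0117 30.0 F [-0.5  0.2 -0.6] q7 0.27
turn units 0.025 shift units [ -5.49 -25.49   4.03] untilt hint v= 0.068
t 29.55 pos [0.5107 0.3484 0.1228] ang 87.0 tilt [-0.004 -0.003] grip 0.0117 30.0 F [-0.5  0.2 -0.6] q7 0.27
turn units 9.075 shift units [-25.96  -2.48   4.03] untilt hint v= 0.068
```

{"method": "move_arm", "body": {
  "targets": [
    [0,0,1,0,0,0,0],
    [0,0,1,0,0,0,0],
    [0,0,1,0,0,0,0],
    [0,0,1,0,0,0,0],
    [0,0,1,0,0,0,0],
    [0,0,1,0,0,0,0],
    [0,0,1,0,0,0,0],
    [0,0,1,0,0,0,0],
    [0,0,1,0,0,0,0],
    [0,0,0.08,-0.5,-0.05,0,0],
    [0,0,0,-1,-0.1,0,0],
    [0,0,0,-1,-0.1,0,0],
    [0,0,0,-1,-0.1,0,0],
    [0,0,0,-1,-0.1,0,0],
    [0,0,0,-1,-0.1,0,0],
    [0,0,0,-1,-0.1,0,0],
    [0,0,0,-1,-0.1,0,0],
    [0,0,0,-1,-0.1,0,0],
    [0,0,0,-1,-0.1,0,0],
    [0,0,0,-1,-0.1,0,0]
  ]
}}

```text
t: 32.05
ee_pos: [0.5494, 0.0842, 0.119]
tcp_rot: [0.0, 0.612, 0.791, -0.0]
contact_force: [-0.5, 0.2, 0.1]
grip_width: 0.0112
grip_force: 30.0
```

{"method": "move_arm", "body": {
  "targets": [
    [0,0,0,-1,-0.1,0,0],
    [0,0,0,-1,-0.1,0,0],
    [0,0,0,-1,-0.1,0,0],
    [0,0,0,-1,-0.1,0,0],
    [0,0,0,-1,-0.1,0,0],
    [0,0,0,-1,-0.1,0,0],
    [0,0,0,-1,-0.1,0,0],
    [0,0,0,-1,-0.1,0,0],
    [0,0,0,-1,-0.1,0,0],
    [0,0,0,-1,-0.1,0,0],
    [0,0,0,-1,-0.1,0,0],
    [0,0,0,-1,-0.1,0,0],
    [0,0,0,-1,-0.1,0,0],
    [0,0,0,-0.6,-0.1,0,0],
    [0,0,0,0,0,0,0],
    [0,0,0,0,0,0,0]
  ]
}}

```text
t: 34.05
ee_pos: [0.5999, -0.2507, 0.1191]
tcp_rot: [-0.0, 0.613, 0.79, 0.0]
contact_force: [1.0, 0.4, -0.7]
grip_width: 0.0115
grip_force: 30.0
```

```bash
python3 plan.py .6137 -.3002 .022 14.4; python3 snap.py w9
python3 - <<'E'
from h import *
import pickle
a=cv2.imread("pics/w9.png");c=pickle.load(open("w9.pkl","rb"));print(-np.array(c["R"]).T@c["t"])
p,r,s=tool()
print("pen held",rect(c,a,(p[0]-.09,p[0]+.09,p[1]-.09,p[1]+.09),p[2]+.01,lambda h,s,v:((h<8)|(h>170))&(s>150)))
E
```

```text
t 34.05 pos [ 0.5999 -0.2507  0.1191] ang 14.4 tilt [ 0.    -0.001] grip 0.0115 30.0 F [ 1.   0.4 -0.7] q7 0.19
turn units 0.006 shift units [-2.06  0.04  3.88] untilt hint v= 0.012
34.05 [ 0.5999 -0.2507  0.1191] [ 1.7999e+02 -4.0000e-02  1.0445e+02] [ 0.95  0.35 -0.67] 0.01152334910150239 [ 0.73  0.67 -0.66  1.59  0.46  1.05  0.19]
[ 0.58004959 -0.17988273  0.27708154]
pen held (array([ 0.607 , -0.2856]), array([12.1, 15.3]), 'yaw of y axis', -75.4, 'area mm2', 157.87499999999997)
```

View pics/w9.png

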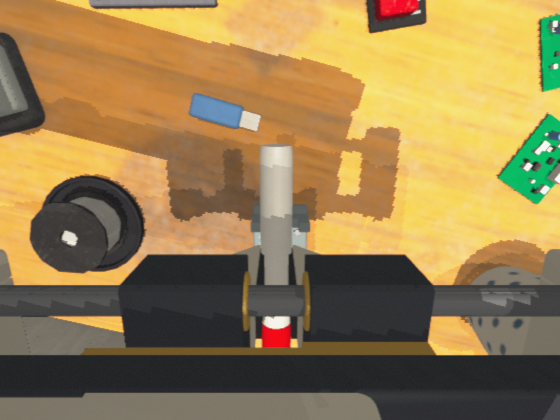

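The pen is held along the tool axis, with its white end at (276,146) and the rest's near cheek at (281,220). A cup shows at (500,300), so I'll check its clearance and the pen's offset.

Run:
```python
from h import *
import pickle
c=pickle.load(open("w9.pkl","rb"));s=viewer.get_calibration("scene")
p,r,_=tool()
for z in (.129,.135): print("pen end in tool",r.inv().apply(px2w(c,(276,146),z)-p).round(4))
print("cheek top edge L/R",[px2w(c,q,.031).round(4) for q in((252,206),(309,206))])
print("cup base l,r,bottom",[px2w(s,q,0).round(3) for q in((275,141),(297,141),(286,147))],"top l r far",[[px2w(s,q,z).round(3) for z in(.08,.1,.12)] for q in((272,115),(300,115))])
a=cv2.imread("pics/w9.png"); o=ortho(c,a,.55,.68,-.38,-.2,.031,2000);
```

```text
pen end in tool [ 0.0602 -0.0018 -0.0098]
pen end in tool [ 0.0608 -0.0018 -0.0158]
cheek top edge L/R [array([ 0.5788, -0.2488,  0.031 ]), array([ 0.6204, -0.238 ,  0.031 ])]
cup base l,r,bottom [array([ 0.851, -0.264,  0.   ]), array([ 0.793, -0.312,  0.   ]), array([ 0.795, -0.257,  0.   ])] top l r far [[array([ 0.881, -0.285,  0.08 ]), array([ 0.852, -0.255,  0.1  ]), array([ 0.824, -0.224,  0.12 ])], [array([ 0.807, -0.346,  0.08 ]), array([ 0.781, -0.313,  0.1  ]), array([ 0.755, -0.281,  0.12 ])]]
```

The cup (x ≥ 0.78) is clear. The pen centre is about 2.5 mm back along tool x, and the near cheek confirms the rest at (0.614, -0.300). Placing the pen.

{"method": "move_arm", "body": {
  "targets": [
    [0,0,0,-0.5,0.03,0,0],
    [0,0,0,-0.7,0.03,0,0],
    [0,0,0,-0.75,0.03,0,0],
    [0,0,0,0,0,0.6,0],
    [0,0,0,0,0,0.8,0],
    [0,0,0,0,0,0.8,0],
    [0,0,0,0,0,0.8,0],
    [0,0,0,0,0,0.4,0],
    [0,0,0,0,0,0.2,0],
    [0,0,0,0,0,0,0],
    [0,0,0,0,0,0,0]
  ]
}}

```text
t: 35.48
ee_pos: [0.6147, -0.2988, 0.0297]
tcp_rot: [0.001, 0.613, 0.79, 0.0]
contact_force: [-0.0, -0.3, 0.2]
grip_width: 0.0117
grip_force: 30.0
```

```bash
python3 plan.py .6132 -.2982 .0225 14.4
```

```text
t 35.48 pos [ 0.6147 -0.2988  0.0297] ang 14.3 tilt [-0.001  0.001] grip 0.0117 30.0 F [-0.  -0.3  0.2] q7 0.21
turn units -0.007 shift units [ 0.04 -0.05  0.29] untilt hint v= 0.004
```

{"method": "move_arm", "body": {
  "targets": [
    [0,0,0,0.04,-0.04,0.15,0],
    [0,0,0,0,0,0.13,0],
    [0,0,0,0,0,0,0],
    [0,0,0,0,0,0,0.35],
    [0,0,0,0,0,0,0.35],
    [0,0,0,0,0,0,0.35],
    [0,0,0,0,0,-0.5,0.35],
    [0,0,0,0,0,-1,0.35],
    [0,0,0,0,0,-1,0.35],
    [0,0,0,0,0,-1,0.35],
    [0,0,0,0,0,-0.8,0.35],
    [0,0,0,0,0,0,0.35]
  ]
}}

```text
t: 36.98
ee_pos: [0.6141, -0.2981, 0.1315]
tcp_rot: [0.002, 0.613, 0.79, 0.0]
contact_force: [-0.3, 0.9, 0.5]
grip_width: 0.0323
grip_force: 0.0
```

```bash
python3 snap.py w10; python3 plan.py .505 .4268 .12 14.4;python3 plan.py .505 .4268 .12 5.4
python3 - <<'E'
from h import *
import pickle
a=cv2.imread("pics/w10.png");c=pickle.load(open("w10.pkl","rb"))
v=ortho(c,a,.53,.70,-.40,-.2,.028,1500)
s=viewer.get_image("scene")[140:180,310:370]; s=cv2.resize(s,(480,320),interpolation=2)
v=cv2.resize(v,(300,255)); k=np.zeros((580,500,3),np.uint8); k[:320,:480]=s; k[322:577,:300]=v; cv2.imwrite("pics/k.png",k)
E
```

```text
36.975 [ 0.6141 -0.2981  0.1315] [1.7985e+02 1.1000e-01 1.0434e+02] [-0.32  0.89  0.53] 0.032272236918017234 [ 0.77  0.7  -0.66  1.49  0.46  1.11  0.27]
t 37.02 pos [ 0.6132 -0.298   0.13  ] ang 14.3 tilt [-0.001  0.001] grip 0.0324 0.0 F [-0.3  0.3 -0.4] q7 0.27
turn units -0.007 shift units [29.16  3.02  0.4 ] untilt hint v= 0.037
t 37.02 pos [ 0.6132 -0.298   0.13  ] ang 14.3 tilt [-0.001  0.001] grip 0.0324 0.0 F [-0.3  0.3 -0.4] q7 0.27
turn units 1.118 shift units [29.27 -1.58  0.4 ] untilt hint v= 0.037
```

View pics/k.png

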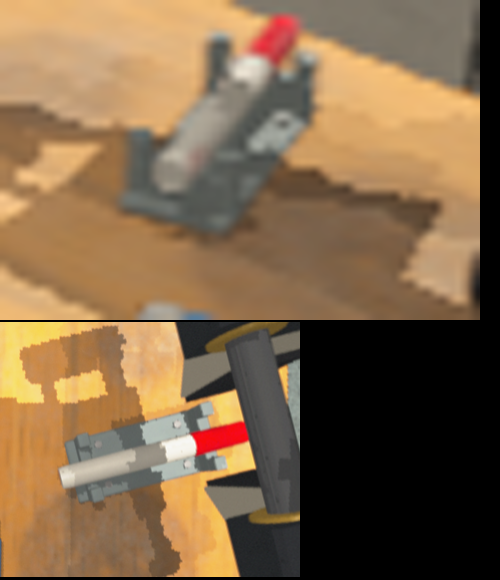

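The pen lies in both notches with its cap on the far side. That uses up the picture views, so I'll rely on numbers from here. Heading to the heat sink.

{"method": "move_arm", "body": {
  "targets": [
    [0,0,0,0.5,0.05,0,0.5],
    [0,0,0,1,0.1,0,0.65],
    [0,0,0,1,0.1,0,0.65],
    [0,0,0,1,0.1,0,0.65],
    [0,0,0,1,0.1,0,0.65],
    [0,0,0,1,0.1,0,0.65],
    [0,0,0,1,0.1,0,0.65],
    [0,0,0,1,0.1,0,0.65],
    [0,0,0,1,0.1,0,0.65],
    [0,0,0,1,0.1,0,0.65],
    [0,0,0,1,0.1,0,0.65],
    [0,0,0,1,0.1,0,0.65],
    [0,0,0,1,0.1,0,0.65],
    [0,0,0,1,0.1,0,0.65],
    [0,0,0,1,0.1,0,0.65],
    [0,0,0,1,0.1,0,0.65],
    [0,0,0,1,0.1,0,0.65],
    [0,0,0,1,0.1,0,0.65],
    [0,0,0,1,0.1,0,0.65],
    [0,0,0,1,0.1,0,0.65]
  ]
}}

```text
t: 39.58
ee_pos: [0.538, 0.1877, 0.1287]
tcp_rot: [-0.001, 0.613, 0.79, -0.001]
contact_force: [0.3, 0.0, 0.8]
grip_width: 0.0597
grip_force: 0.0
```

{"method": "move_arm", "body": {
  "targets": [
    [0,0,0,1,0.1,0,0.65],
    [0,0,0,1,0.1,0,0.65],
    [0,0,0,1,0.1,0,0.65],
    [0,0,0,1,0.1,0,0.65],
    [0,0,0,1,0.1,0,0.65],
    [0,0,0,1,0.1,0,0.65],
    [0,0,0,1,0.1,0,0.65],
    [0,0,0,0.8,0.1,0,0.65],
    [0,0,1,0,0,0,0.65],
    [0,0,0.12,0,0,0,0.65],
    [0,0,0,0,0,0,0.65]
  ]
}}

```text
t: 40.95
ee_pos: [0.5104, 0.38, 0.1292]
tcp_rot: [0.0, 0.672, 0.74, -0.0]
contact_force: [-0.3, 0.7, 0.2]
grip_width: 0.0597
grip_force: 0.0
```

```bash
python3 snap.py w11; python3 plan.py .505 .4268 .007 5.4
python3 - <<'E'
from h import *
import pickle
a=cv2.imread("pics/w11.png");c=pickle.load(open("w11.pkl","rb"))
print(w2px(c,np.array([.505,.4268,.023])), "cam",(-np.array(c["R"]).T@c["t"]).round(3))
for S in (60,90,110):print("sink",rect(c,a,(.45,.56,.37,.49),.023,lambda h,s,v:(s<S)&(v>60),op=9))
c1=pickle.load(open("w10.pkl","rb"));a=cv2.imread("pics/w10.png")
print("pen",rect(c1,a,(.55,.67,-.38,-.2),.032,lambda h,s,v:(((h<8)|(h>170))&(s>150)),op=5))
E
```

```text
40.95 [0.5104 0.38   0.1292] [-1.7998e+02  4.0000e-02  9.5510e+01] [-0.34  0.69  0.2 ] 0.05973676121614906 [-0.3   0.63 -0.66  1.61  0.43  1.04 -0.99]
t 41.0 pos [0.5105 0.3799 0.1293] ang 5.5 tilt [0.    0.001] grip 0.06 0.0 F [-0.1 -0.7 -0.5] q7 -0.99
turn units 0.011 shift units [ 1.89 -0.04  4.89] untilt hint v= 0.006
[277.16385147 149.33640607] cam [0.502 0.453 0.287]
sink (array([0.5042, 0.4311]), array([44.1, 57.8]), 'yaw of y axis', 4.9, 'area mm2', 2434.625)
sink (array([0.5043, 0.4306]), array([44.3, 59. ]), 'yaw of y axis', 4.7, 'area mm2', 2488.0)
sink (array([0.5043, 0.4302]), array([44.6, 59.8]), 'yaw of y axis', 5.0, 'area mm2', 2545.125)
pen (array([ 0.6228, -0.3452]), array([15.4, 35.4]), 'yaw of y axis', 12.8, 'area mm2', 476.25)
```

The sink reads (0.504, 0.4305), yaw 4.9°, 44 x 60 mm, which is an exact size match. The pen is centred to about 2 mm. I'll approach with a narrow opening, biased away from the meter box.

{"method": "move_arm", "body": {
  "targets": [
    [0,0,0.07,0.5,0,0,0.56],
    [0,0,0,1,0,0,0.56],
    [0,0,0,0.54,0,0,0.56],
    [0,0,0,0,0,0.8,0.56],
    [0,0,0,0,0,0.8,0.56],
    [0,0,0,0,0,0.7,0.56],
    [0,0,0,0,0,0,0.56],
    [0,0,0,0,0,0,0.56]
  ]
}}

```text
t: 42.0
ee_pos: [0.5063, 0.4311, 0.0722]
tcp_rot: [-0.0, 0.677, 0.736, 0.0]
contact_force: [0.3, 0.2, 0.2]
grip_width: 0.0513
grip_force: 0.0
```

```bash
python3 plan.py .5058 .4305 .007 4.9
```

```text
t 42.0 pos [0.5063 0.4311 0.0722] ang 4.8 tilt [-0. -0.] grip 0.0513 0.0 F [0.3 0.2 0.2] q7 -1.09
turn units -0.012 shift units [-0.02 -0.02  2.61] untilt hint v= 0.015
```

{"method": "move_arm", "body": {
  "targets": [
    [0,0,0,0,-0.02,0.5,0.56],
    [0,0,0,0,0,0.5,0.56],
    [0,0,0,0,0,0.5,0.56],
    [0,0,0,0,0,0,0.56]
  ]
}}

```text
t: 42.5
ee_pos: [0.505, 0.4303, 0.0328]
tcp_rot: [-0.0, 0.677, 0.736, -0.001]
contact_force: [1.2, -0.3, 0.4]
grip_width: 0.0513
grip_force: 0.0
```

{"method": "move_arm", "body": {
  "targets": [
    [0,0,0,0,0,0.4,0.56],
    [0,0,0,0,0,0.4,0.56],
    [0,0,0,0,0,0.3,0.56],
    [0,0,0,0,0,0,0.56],
    [0,0,0,0,0,0,0.56]
  ]
}}

```text
t: 43.12
ee_pos: [0.5057, 0.4312, 0.0071]
tcp_rot: [-0.0, 0.677, 0.736, 0.0]
contact_force: [-0.7, -0.2, -0.0]
grip_width: 0.0518
grip_force: 0.0
```

{"method": "move_arm", "body": {
  "targets": [
    [0,0,0,0,0,0,0.3],
    [0,0,0,0,0,0,0.3],
    [0,0,0,0,0,0,0.3],
    [0,0,0,0,0,0,0.3],
    [0,0,0,0,0,-0.4,0.3],
    [0,0,0,0,0,-0.8,0.3],
    [0,0,0,0,0,-1,0.3],
    [0,0,0,0,0,-1,0.3],
    [0,0,0,0,0,-1,0.3],
    [0,0,-1,0,0,-0.3,0.3],
    [0,0,-0.25,0,0,0,0.3],
    [0,0,0,0,0,0,0.3]
  ]
}}

```text
t: 44.62
ee_pos: [0.5055, 0.4308, 0.1195]
tcp_rot: [-0.0, 0.611, 0.792, -0.0]
contact_force: [-0.2, -0.0, -1.6]
grip_width: 0.0438
grip_force: 30.0
```

```bash
python3 - <<'E'
from h import *
import pickle
c=pickle.load(open("w1.pkl","rb"));a=cv2.imread("pics/w1.png")
for S in(60,80):print(rect(c,a,(.40,.53,-.15,-.01),.008,lambda h,s,v:s<S,op=15)[:4])
# plate origin from rect centre (-6,-4)
t=np.radians(14.9); X=np.array([np.cos(t),np.sin(t)]);Y=np.array([-np.sin(t),np.cos(t)])
o=np.array([.4632,-.0804])+.006*X+.004*Y; print("origin",o)
for q in((25.2,-22),(25.2,22),(0,33.2)):
    w=o+q[0]/1e3*X+q[1]/1e3*Y; print(w2px(c,np.r_[w,.018]).round(1),"ortho1 z.008 px", end=" ")
    z=px2w(c,w2px(c,np.r_[w,.018]),.008); print((.04-z[1])*1800,(.70-z[0])*1800)
E
python3 plan.py .4676 -.0749 .012 14.9
```

```text
(array([ 0.4632, -0.0804]), array([ 89.3, 103.1]), 'yaw of y axis', 15.0)
(array([ 0.4632, -0.0802]), array([ 90. , 103.8]), 'yaw of y axis', 14.8)
origin [ 0.46796973 -0.0749917 ]
[209.7 178.9] ortho1 z.008 px 230.03861979540767 367.0144055392195
[176.2 187.6] ortho1 z.008 px 151.65583204384123 387.87045276667817
[174.4 208.6] ortho1 z.008 px 143.64867675553242 438.0712250459286
t 44.62 pos [0.5055 0.4308 0.1195] ang 14.7 tilt [0. 0.] grip 0.0438 30.0 F [-0.2 -0.  -1.6] q7 -0.91
turn units -0.023 shift units [-19.16  -6.67   4.3 ] untilt hint v= 0.021
```

The predicted pin pixels match the observed ones to about 1 px, so the plate origin is (0.468, -0.075) at 14.9°. Carrying the sink over.

{"method": "move_arm", "body": {
  "targets": [
    [0,0,0,-0.5,-0.17,0,0.3],
    [0,0,0,-1,-0.35,0,0.3],
    [0,0,0,-1,-0.35,0,0.3],
    [0,0,0,-1,-0.35,0,0.3],
    [0,0,0,-1,-0.35,0,0.3],
    [0,0,0,-1,-0.35,0,0.3],
    [0,0,0,-1,-0.35,0,0.3],
    [0,0,0,-1,-0.35,0,0.3],
    [0,0,0,-1,-0.35,0,0.3],
    [0,0,0,-1,-0.35,0,0.3],
    [0,0,0,-1,-0.35,0,0.3],
    [0,0,0,-1,-0.35,0,0.3],
    [0,0,0,-1,-0.35,0,0.3],
    [0,0,0,-1,-0.35,0,0.3],
    [0,0,0,-1,-0.35,0,0.3],
    [0,0,0,-1,-0.35,0,0.3],
    [0,0,0,-1,-0.35,0,0.3],
    [0,0,0,-1,-0.35,0,0.3],
    [0,0,0,-0.9,-0.35,0,0.3],
    [0,0,0,0,0,0,0.3]
  ]
}}

```text
t: 47.12
ee_pos: [0.4657, -0.0575, 0.119]
tcp_rot: [-0.0, 0.612, 0.791, -0.001]
contact_force: [0.4, 0.0, -0.6]
grip_width: 0.0439
grip_force: 30.0
```

{"method": "move_arm", "body": {
  "targets": [
    [0,0,0,0,0,0.6,0.3],
    [0,0,0,0,0,0.8,0.3],
    [0,0,0,0,0,0.8,0.3],
    [0,0,0,0,0,0.4,0.3],
    [0,0,0,0,0,0,0.3],
    [0,0,0,0,0,0,0.3]
  ]
}}

```text
t: 47.88
ee_pos: [0.4673, -0.0546, 0.0549]
tcp_rot: [0.0, 0.61, 0.793, 0.0]
contact_force: [-0.1, 1.1, -0.6]
grip_width: 0.0436
grip_force: 30.0
```

```bash
python3 plan.py .4661 -.0796 .013 14.9
```

```text
t 47.88 pos [ 0.4673 -0.0546  0.0549] ang 14.9 tilt [-0.001 -0.   ] grip 0.0436 30.0 F [-0.1  1.1 -0.6] q7 -0.23
turn units -0.006 shift units [-0.95 -0.3   1.67] untilt hint v= 0.013
```

{"method": "move_arm", "body": {
  "targets": [
    [0,0,0,-0.4,-0.15,0,0.3],
    [0,0,0,-0.55,-0.15,0,0.3],
    [0,0,0,0,0,0.5,0.3],
    [0,0,0,0,0,0.6,0.3],
    [0,0,0,0,0,0.3,0.3],
    [0,0,0,0,0,0.2,0.3],
    [0,0,0,0,0,0,0.3],
    [0,0,0,0,0,0,0.3]
  ]
}}

```text
t: 48.88
ee_pos: [0.466, -0.0797, 0.0147]
tcp_rot: [0.0, 0.61, 0.793, 0.0]
contact_force: [0.4, 0.1, -0.7]
grip_width: 0.0436
grip_force: 30.0
```

```bash
python3 plan.py .468 -.075 .0122 14.9
```

```text
t 48.88 pos [ 0.466  -0.0797  0.0147] ang 14.8 tilt [-0.  0.] grip 0.0436 30.0 F [ 0.4  0.1 -0.7] q7 -0.24
turn units -0.007 shift units [0.16 0.13 0.1 ] untilt hint v= 0.004
```

Lower to contact, then slide in +plate x (tool y) first, in small steps.

{"method": "move_arm", "body": {
  "targets": [
    [0,0,0,0,0,0.06,0.3],
    [0,0,0,0,0,0.04,0.3],
    [0,0,0,0,0,0,0.3],
    [0,0,0,0,0,0,0.3]
  ]
}}

```text
t: 49.38
ee_pos: [0.4659, -0.0799, 0.0122]
tcp_rot: [0.0, 0.61, 0.792, 0.0]
contact_force: [-2.2, -0.6, 5.8]
grip_width: 0.0436
grip_force: 30.0
```

{"method": "move_arm", "body": {
  "targets": [
    [0,0,0,0,0.04,0,0.3],
    [0,0,0,0,0.04,0,0.3],
    [0,0,0,0,0.04,0,0.3],
    [0,0,0,0,0,0,0.3]
  ]
}}

```text
t: 49.88
ee_pos: [0.4659, -0.08, 0.0122]
tcp_rot: [-0.001, 0.61, 0.792, -0.002]
contact_force: [-11.6, -2.1, 20.6]
grip_width: 0.0436
grip_force: 30.0
```

```bash
python3 plan.py .468 -.075 .0122 14.9
```

```text
t 49.88 pos [ 0.4659 -0.08    0.0122] ang 14.8 tilt [0.004 0.002] grip 0.0436 30.0 F [-11.6  -2.1  20.6] q7 -0.24
turn units -0.012 shift units [0.17 0.13 0.  ] untilt hint v= 0.002
```

{"method": "move_arm", "body": {
  "targets": [
    [0,0,0,0,0,-0.05,0.3],
    [0,0,0,0,0,-0.05,0.3],
    [0,0,0,0,0,0,0.3],
    [0,0,0,0,0,0,0.3]
  ]
}}

```text
t: 50.38
ee_pos: [0.4688, -0.0791, 0.0144]
tcp_rot: [-0.0, 0.61, 0.792, 0.0]
contact_force: [-0.9, -0.1, -0.9]
grip_width: 0.0439
grip_force: 30.0
```

```bash
python3 plan.py .468 -.075 .0122 14.9
```

```text
t 50.38 pos [ 0.4688 -0.0791  0.0144] ang 14.8 tilt [-0. -0.] grip 0.0439 30.0 F [-0.9 -0.1 -0.9] q7 -0.24
turn units -0.009 shift units [0.16 0.01 0.09] untilt hint v= 0.002
```

It was friction from pressing down. Hovering about 1.5 mm up, still below the pin tops, I'll nudge into the two pins and then the third.

{"method": "move_arm", "body": {
  "targets": [
    [0,0,0,0,0.04,0,0.3],
    [0,0,0,0,0.04,0,0.3],
    [0,0,0,0,0,0,0.3],
    [0,0,0,0,0,0,0.3]
  ]
}}

```text
t: 50.88
ee_pos: [0.4706, -0.0786, 0.0145]
tcp_rot: [0.0, 0.61, 0.792, -0.0]
contact_force: [-0.6, -0.5, -0.7]
grip_width: 0.0441
grip_force: 30.0
```

```bash
python3 plan.py .468 -.075 .0122 14.9
```

```text
t 50.88 pos [ 0.4706 -0.0786  0.0145] ang 14.8 tilt [-0.  0.] grip 0.0441 30.0 F [-0.6 -0.5 -0.7] q7 -0.24
turn units -0.009 shift units [ 0.16 -0.06  0.09] untilt hint v= 0.002
```

{"method": "move_arm", "body": {
  "targets": [
    [0,0,0,0,0.03,0,0.3],
    [0,0,0,0,0.03,0,0.3],
    [0,0,0,0,0,0,0.3]
  ]
}}

```text
t: 51.25
ee_pos: [0.4714, -0.0784, 0.0143]
tcp_rot: [-0.0, 0.61, 0.792, -0.001]
contact_force: [-3.1, -0.7, 0.1]
grip_width: 0.0435
grip_force: 30.0
```

{"method": "move_arm", "body": {
  "targets": [
    [0,0,0,0.04,0,0,0.3],
    [0,0,0,0.04,0,0,0.3],
    [0,0,0,0.04,0,0,0.3],
    [0,0,0,0,0,0,0.3]
  ]
}}

```text
t: 51.75
ee_pos: [0.4707, -0.0755, 0.0143]
tcp_rot: [-0.0, 0.61, 0.792, -0.0]
contact_force: [-3.2, -3.0, -0.5]
grip_width: 0.0436
grip_force: 30.0
```

```bash
python3 plan.py .468 -.075 .0122 14.9
```

```text
t 51.75 pos [ 0.4707 -0.0755  0.0143] ang 14.8 tilt [0.001 0.   ] grip 0.0436 30.0 F [-3.2 -3.  -0.5] q7 -0.25
turn units -0.01 shift units [ 0.05 -0.1   0.08] untilt hint v= 0.004
```

{"method": "move_arm", "body": {
  "targets": [
    [0,0,0,0.04,0,0,0.3],
    [0,0,0,0.04,0,0,0.3],
    [0,0,0,0,0,0,0.3],
    [0,0,0,0,0,0,0.3]
  ]
}}

```text
t: 52.25
ee_pos: [0.4702, -0.0736, 0.0143]
tcp_rot: [-0.0, 0.61, 0.792, -0.0]
contact_force: [-3.9, -3.0, -1.9]
grip_width: 0.0437
grip_force: 30.0
```

```bash
python3 plan.py .468 -.075 .0122 14.9
```

```text
t 52.25 pos [ 0.4702 -0.0736  0.0143] ang 14.8 tilt [0.001 0.   ] grip 0.0437 30.0 F [-3.9 -3.  -1.9] q7 -0.25
turn units -0.01 shift units [-0.03 -0.1   0.08] untilt hint v= 0.002
```

{"method": "move_arm", "body": {
  "targets": [
    [0,0,0,0.04,0,0,0.3],
    [0,0,0,0.04,0,0,0.3],
    [0,0,0,0,0,0,0.3],
    [0,0,0,0,0,0,0.3]
  ]
}}

```text
t: 52.75
ee_pos: [0.4698, -0.0723, 0.0143]
tcp_rot: [0.0, 0.61, 0.792, -0.001]
contact_force: [-3.6, -5.5, -0.9]
grip_width: 0.0435
grip_force: 30.0
```

```bash
python3 plan.py .468 -.075 .0122 14.9
```

```text
t 52.75 pos [ 0.4698 -0.0723  0.0143] ang 14.8 tilt [0.001 0.001] grip 0.0435 30.0 F [-3.6 -5.5 -0.9] q7 -0.26
turn units -0.014 shift units [-0.08 -0.1   0.09] untilt hint v= 0.003
```

{"method": "move_arm", "body": {
  "targets": [
    [0,0,0,0.04,0,0,0.3],
    [0,0,0,0,0.02,0,0.3],
    [0,0,0,0,0,0,0.3],
    [0,0,0,0,0,0,0.3]
  ]
}}

```text
t: 53.25
ee_pos: [0.4699, -0.0722, 0.0144]
tcp_rot: [0.0, 0.611, 0.792, -0.001]
contact_force: [-4.2, -8.3, 0.2]
grip_width: 0.0439
grip_force: 30.0
```

```bash
python3 plan.py .468 -.075 .0122 14.9
```

```text
t 53.25 pos [ 0.4699 -0.0722  0.0144] ang 14.7 tilt [0.001 0.002] grip 0.0439 30.0 F [-4.2 -8.3  0.2] q7 -0.26
turn units -0.02 shift units [-0.09 -0.1   0.09] untilt hint v= 0.001
```

It is firmly seated against the pins in both directions. Lower, release and lift.

{"method": "move_arm", "body": {
  "targets": [
    [0,0,0,0,0,0.05,0.3],
    [0,0,0,0,0,0.04,0.3],
    [0,0,0,0,0,0,0.3],
    [0,0,0,0,0,0,0.3]
  ]
}}

```text
t: 53.75
ee_pos: [0.4699, -0.0722, 0.0123]
tcp_rot: [0.0, 0.611, 0.792, -0.001]
contact_force: [-5.2, -8.9, 4.7]
grip_width: 0.044
grip_force: 30.0
```

{"method": "move_arm", "body": {
  "targets": [
    [0,0,0,0,0,0,0.6],
    [0,0,0,0,0,0,0.6],
    [0,0,0,0,0,0,0.6],
    [0,0,0,0,0,-0.3,0.6],
    [0,0,0,0,0,-0.8,0.6],
    [0,0,0,0,0,-1,0.6],
    [0,0,0,0,0,-1,0.6],
    [0,0,0,0,0,-1,0.6],
    [0,0,0,0,0,-1,0.6],
    [0,0,0,0,0,-1,0.6],
    [0,0,0,0,0,0,0.6],
    [0,0,0,0,0,0,0.6]
  ]
}}

```text
t: 55.25
ee_pos: [0.4702, -0.0704, 0.1645]
tcp_rot: [-0.0, 0.61, 0.792, -0.0]
contact_force: [-0.4, 0.2, 0.6]
grip_width: 0.0555
grip_force: 0.0
```

```bash
sleep 0; python3 snap.py w12
python3 - <<'E'
from h import *
import pickle
c=pickle.load(open("w12.pkl","rb"));a=cv2.imread("pics/w12.png")
print("cam",(-np.array(c["R"]).T@c["t"]).round(3))
print("plate",rect(c,a,(.40,.54,-.15,0),.008,lambda h,s,v:s<75,op=15))
for V in(110,130,150): print("sink",rect(c,a,(.43,.51,-.12,-.03),.028,lambda h,s,v:(s<75)&(v>V),op=9))
E
```

```text
55.25 [ 0.4702 -0.0704  0.1645] [-1.7999e+02  1.0000e-02  1.0482e+02] [-0.42  0.15  0.6 ] 0.05545941675214256 [ 0.66  0.37 -0.79  1.96  0.32  0.94 -0.03]
cam [0.45  0.    0.322]
plate (array([ 0.4625, -0.0792]), array([ 89.1, 103.3]), 'yaw of y axis', 14.9, 'area mm2', 9007.999999999998)
sink (array([ 0.4702, -0.0788]), array([79.5, 81.5]), 'yaw of y axis', 0.0, 'area mm2', 4883.5)
sink (array([ 0.4736, -0.0707]), array([58.7, 64.5]), 'yaw of y axis', 14.3, 'area mm2', 2801.75)
sink (array([ 0.4726, -0.0858]), array([34.9, 48.2]), 'yaw of y axis', -75.3, 'area mm2', 1452.875)
```

Run:
```python
from h import *
import pickle
c=pickle.load(open("w12.pkl","rb"));a=cv2.cvtColor(cv2.imread("pics/w12.png"),cv2.COLOR_BGR2GRAY).astype(np.float32)
t=np.radians(14.9);X=np.array([np.cos(t),np.sin(t),0]);Y=np.array([-np.sin(t),np.cos(t),0])
o=np.array([.4673,-.0738,0])
def samp(xs,ys,z):
    P=np.array([[w2px(c,o+x/1e3*X+y/1e3*Y+[0,0,z]) for x in xs] for y in ys],np.float32)
    return cv2.remap(a,P[...,0],P[...,1],1)
xs=np.arange(-34,34.1,1); ys=np.arange(-40,40.1,1)
A=samp(xs,ys,.028)
print("std along y per x:",[(int(x),int(m)) for x,m in zip(xs,A[15:50].mean(0))])
print("y profile:",[(int(y),int(m),int(s)) for y,m,s in zip(ys,A[:,20:50].mean(1),A[:,20:50].std(1))])
```

```text
std along y per x: [(-34, 96), (-33, 98), (-32, 99), (-31, 98), (-30, 97), (-29, 96), (-28, 96), (-27, 97), (-26, 99), (-25, 99), (-24, 98), (-23, 100), (-22, 124), (-21, 175), (-20, 180), (-19, 160), (-18, 186), (-17, 207), (-16, 204), (-15, 190), (-14, 170), (-13, 190), (-12, 212), (-11, 211), (-10, 196), (-9, 179), (-8, 188), (-7, 209), (-6, 214), (-5, 205), (-4, 191), (-3, 194), (-2, 208), (-1, 207), (0, 202), (1, 198), (2, 202), (3, 211), (4, 208), (5, 196), (6, 195), (7, 205), (8, 212), (9, 211), (10, 196), (11, 192), (12, 202), (13, 210), (14, 204), (15, 184), (16, 184), (17, 202), (18, 214), (19, 212), (20, 183), (21, 177), (22, 183), (23, 153), (24, 126), (25, 124), (26, 125), (27, 123), (28, 121), (29, 119), (30, 119), (31, 120), (32, 121), (33, 117), (34, 112)]
y profile: [(-40, 110, 1), (-39, 110, 0), (-38, 110, 0), (-37, 110, 1), (-36, 110, 1), (-35, 110, 1), (-34, 110, 0), (-33, 110, 0), (-32, 111, 1), (-31, 116, 5), (-30, 137, 19), (-29, 158, 34), (-28, 161, 36), (-27, 161, 36), (-26, 164, 34), (-25, 187, 21), (-24, 218, 8), (-23, 226, 8), (-22, 225, 10), (-21, 224, 12
[... 199 characters left out ...]
22, 15), (-7, 222, 14), (-6, 223, 12), (-5, 223, 15), (-4, 222, 14), (-3, 219, 15), (-2, 205, 25), (-1, 193, 32), (0, 188, 35), (1, 189, 35), (2, 193, 33), (3, 168, 33), (4, 138, 19), (5, 126, 4), (6, 124, 2), (7, 124, 2), (8, 124, 2), (9, 126, 5), (10, 127, 7), (11, 127, 7), (12, 131, 10), (13, 134, 11), (14, 137, 11), (15, 141, 10), (16, 146, 11), (17, 147, 12), (18, 146, 11), (19, 147, 11), (20, 146, 11), (21, 145, 11), (22, 146, 12), (23, 147, 12), (24, 146, 12), (25, 146, 11), (26, 148, 11), (27, 147, 12), (28, 147, 11), (29, 146, 11), (30, 140, 10), (31, 140, 13), (32, 135, 11), (33, 102, 10), (34, 87, 17), (35, 85, 17), (36, 83, 13), (37, 80, 7), (38, 79, 2), (39, 78, 1), (40, 78, 0)]
```

The sink spans -22 to +23 mm across and starts at -30 mm lengthwise in the plate frame, so it is snug and aligned. All four items are placed, so I'll hand in.

```bash
python3 -c "
from cell import job
print(job.sign_off())"
```

```text
the job is handed in; nothing more can be done
None
```

I placed and released all four items in their holders and handed the job in at about 55 s of the 115 s; the sign-off returned no verdict. By my measurements the sink is snug, the pen and block are each within about 3 mm of centre, and the spool sits inside the saucer, and I saw no contact with the USB stick or hex key set.

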